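# Check-weigh the jars and post the ticket

### The arm

A 6-joint arm with a two-finger parallel gripper is mounted at the origin on the work surface. World frame = base frame: x ahead of the robot, y to its left, z up, the work surface at z = 0. Lengths are in m, angles in rad, forces in N, time in s.
With the tool pointing down it reaches from about 0.375 to 0.9 m from the base axis. Payload 3.1 kg.
Tool frame: the origin (TCP) lies at the very end of the fingers, on their centre line; the grasp point (between the pads) lies 19 mm behind it; z points along the fingers, y is the line along which they close (so a half turn about z gives the same grasp; the last joint's range is limited). The gripper opens to 87 mm and grips with 3 to 60 N. Pads are 19 mm wide; open, the fingers measure 117 mm over their backs; the gripper's body (75 mm by 190 mm) begins 51 mm behind the grasp point.
Start: joints at [-1.427, 0.527, 1.433, -0, 1.181, -0.178], TCP at [0.198, -0.593, 0.223] pointing down, gripper open.
Joint ranges: [-3.08, 3.08], [-0.75, 2.2], [0.22, 2.44], [-1.43, 4.57], [0, 2.65], [-2.85, 2.85]. Speed limits (rad/s): [2.79, 2.79, 3.14, 3.14, 3.14, 3.14].

### API

Orientations are given as a unit quaternion [x, y, z, w].
In Python, from rig import robot gives the robot as it stands. The module is installed in compiled form; this text tells all that it offers.
- The arm moves only by the tool play_rows, never from a script. Its argument "steps" is one flat list of numbers, 5 for each row, row after row: the opening, from -1 (shut) to 1 (fully open), then the shift along the tool's x, y, z as a fraction of full scale, then the turn about the tool's z as a fraction of full scale. In form: [claw, tx, ty, tz, twist, claw, tx, ty, tz, twist, ...]. A call has exactly 10 rows; each row shifts and turns the commanded pose from where the row before left it, along the tool's axes as they then stand; what a row does not reach is not made up. Full scale, the value 1, is 0.03 m for a shift and 0.1 rad for a turn. A row lasts 1/10 s, in which the tool goes at most 50 mm and 8.59 degrees, less where a joint would pass 70% of its speed; a pose out of reach is approached as far as the arm can. A call with a number of a shift or a turn outside -1 to 1 is refused whole. A call with a gripper value outside its range is refused whole. The fingers move at their own pace and stop on an object; "grip_force" is the grip in N (left out, the last holds). Time passes only in rows, so rows that do not move let the fingers close, or fill a call up. It gives the time, the measured TCP pose, the force, the opening and the grip force at its end, in the units of the state.
- robot.get_obs(): the state, without advancing time (a new reading comes with each control period).
- robot.camera(name): name is "scene" or "top"; returns a dict with "image" (420x560x3 uint8, red, green, blue), "mtx" (3x3 intrinsics, pixels), "rvec" (rotation vector, rad) and "tvec" (3), from world to camera coordinates, as OpenCV has them. Camera axes: x right, y down, z forward; pixel columns grow to the right and rows downward; lengths in m; the calibration is good to about 2 mm. A picture is of the moment at which its call begins. There is no depth.
- robot.hand_in(): hands the job in; it is judged then, once.
The state is a dict: "time": time; "q": joint angles; "joint_velocities": joint speeds; "joint_torque": joint torques, N m; "position": TCP position; "tool_rot": TCP orientation; "ft_force": force on the tool from outside, world axes, zero at the start; "moment": the same for the moment, N m; "grip_width": finger opening in m; "grip_force": force on a finger pad.
Only numpy, scipy, OpenCV 4.12 (cv2) and the standard library are available. Lean on these libraries where they do the work, as an engineer would, in place of code of your own. Each camera call takes 0.05 s, during which the arm holds its last target. There are 200 camera calls.

### The job

Check-weigh the batch: stand all the orange-lidded amber jars upright in the left pan of the balance, then add iron (400 g) and brass (200 g) weights to the right pan until the beam is level, with the red pointer resting in the white band. Then hook the blue ticket hanger over the green end of the rail and slide it along the bar, without lifting it off, until its middle is at the orange ring. Leave the jars, the level balance and the hanging ticket like that, tip no jar over, and leave the other things on the table alone.

Things in the scene. Friction and masses are not known exactly. Their poses are not given: they have to be found in the camera images.
- balance: Green balance fixed to the table, about 230 x 350 mm. Origin: on the table under its middle; x away from the robot, y from right pan to left pan (small yaw). Between the pans stands a scale plate, 90 mm wide (y), top 173 mm above the table, with a white band and a red pointer that moves with the beam.
- beam (a joint): Beam angle in rad: 0 level, positive when the left (jar) pan is low, negative when the right one is; stops at +-0.16. Sprung: every 100 g of difference between the pans tilts it 0.05 rad (each pan moves 5.75 mm), so it is on its stop beyond 320 g. Where on a pan a load stands makes no difference. The pointer is in the white band from -0.065 to +0.065. Settles in about 1 s.
- pan_left_floor (a point): Middle of the floor of the left (+y) aluminium pan, for the jars: inside 224 (x) x 114 (y) mm, rim 15 mm high above the floor. Pan stays horizontal and goes straight up and down by up to 18.4 mm; floor 95 mm above the table when level. Axes as balance.
- pan_right_floor (a point): Middle of the floor of the right (-y) aluminium pan, for the weights: the same size and height as the left one. Axes as balance.
- jar1: Sealed amber glass jar with paper label and orange lid: upright cylinder 62 mm across, 85 mm tall, of unknown filling, about 380 to 525 g. Origin: centre of the underside, z up. Two or three of jar1 to jar3 are present; each stands on the table at the start.
- jar2: Sealed amber glass jar with paper label and orange lid: upright cylinder 62 mm across, 85 mm tall, of unknown filling, about 380 to 525 g. Origin: centre of the underside, z up. Two or three of jar1 to jar3 are present; each stands on the table at the start.
- jar3: Sealed amber glass jar with paper label and orange lid: upright cylinder 62 mm across, 85 mm tall, of unknown filling, about 380 to 525 g. Origin: centre of the underside, z up. Two or three of jar1 to jar3 are present; each stands on the table at the start.
- weight400_a: Dark iron 400 g weight: disc 46 mm across and 30 mm high with a round grip knob 16 mm across and 32 mm long standing on it (62 mm tall in all). Origin: centre of the underside, z up. Stands loose on the table at the start.
- weight400_b: Dark iron 400 g weight: disc 46 mm across and 30 mm high with a round grip knob 16 mm across and 32 mm long standing on it (62 mm tall in all). Origin: centre of the underside, z up. Stands loose on the table at the start.
- weight400_c: Dark iron 400 g weight: disc 46 mm across and 30 mm high with a round grip knob 16 mm across and 32 mm long standing on it (62 mm tall in all). Origin: centre of the underside, z up. Stands loose on the table at the start.
- weight200_a: Brass 200 g weight: disc 36 mm across and 24 mm high with a round grip knob 14 mm across and 32 mm long standing on it (56 mm tall in all). Origin: centre of the underside, z up. Stands loose on the table at the start.
- weight200_b: Brass 200 g weight: disc 36 mm across and 24 mm high with a round grip knob 14 mm across and 32 mm long standing on it (56 mm tall in all). Origin: centre of the underside, z up. Stands loose on the table at the start.
- hanger: Blue rigid hanger, 120 g, a saddle: top 50 (x) x 28 mm, two legs 20 mm apart inside, one with a paper ticket (74 mm below origin, -y side), one short (28 mm below). Grip block 34 (x) x 12 (y) mm on top, 12 to 50 mm above origin. Origin: the bar's axis when hung (top's underside is 6 mm above); x along bar, z up. Starts on the stand's bar. May hang on the rail either way round.
- stand: Dark wooden parking stand fixed to the table, 130 x 60 mm, with a 12 mm bar along its x axis, axis 115 mm above the table, between two posts 96 mm apart inside (posts 127 mm high). Origin: centre of its underside.
- rail_axis (a point): Middle of the steel rail on its axis: a fixed 12 mm bar 115 mm above the table on a plywood base (290 x 60 mm), x along the bar away from the robot, free length 252 mm between two wooden end posts (127 mm high). The end nearest the robot is painted green, from x = -125 to -40 mm.
- rail_green (a point): Middle of the hanging place on the green end of the rail, on the bar's axis (x = -80 mm in the rail's frame).
- mark_center (a point): The orange ring painted on the rail (10 mm wide, flush, no obstacle), on the bar's axis, x along the bar; an orange stripe lies under it across the base. Its place along the rail varies.
- cap1: Bystander, must stay where it is: orange cup-shaped cap, 42 mm across, 35 mm high. Origin: centre of underside.
- cap2: Bystander, must stay where it is: orange cup-shaped cap, 42 mm across, 35 mm high. Origin: centre of underside.
- bottle1: Bystander, must stay where it is: amber bottle with black cap, 72 mm across, 210 mm tall. Origin: centre of underside.
- paste: Bystander, must stay where it is: white jar with yellow lid, 60 mm across, 70 mm tall. Origin: centre of underside.
- brush: Bystander, must stay where it is: flat paste brush with a wooden handle, about 180 mm long, lying across on the table between the robot and the balance.

How it is judged:
On the way, in this order (a step that is already met when the one before it is completed fails the run):
1. all jars stand upright in the left pan (x of jar1 in the frame of pan_left_floor between -0.11 and 0.11 m and y of jar1 in the frame of pan_left_floor between -0.06 and 0.06 m and z of jar1 in the frame of pan_left_floor between -0.006 and 0.012 m and angle between each of jar1, jar2, jar3's own z axis and vertical below 0.15 rad and x of jar2 in the frame of pan_left_floor between -0.11 and 0.11 m and y of jar2 in the frame of pan_left_floor between -0.06 and 0.06 m and z of jar2 in the frame of pan_left_floor between -0.006 and 0.012 m and x of jar3 in the frame of pan_left_floor between -0.11 and 0.11 m and y of jar3 in the frame of pan_left_floor between -0.06 and 0.06 m and z of jar3 in the frame of pan_left_floor between -0.006 and 0.012 m), for 0.2 s.
2. with the jars in the pan and the robot touching nothing, the beam rests level (within 0.065 rad) (all of step 1 and value of joint beam between -0.065 and 0.065 rad and velocity of joint beam between -0.03 and 0.03 rad/s and contact force between the fingers and anything else below 0.5 N), for 0.4 s.
3. the hanger hangs on the green end of the rail (its middle 40 to 110 mm from the rail's middle) (y of hanger in the frame of rail_axis between -0.009 and 0.009 m and z of hanger in the frame of rail_axis between -0.005 and 0.004 m and angle between hanger's own z axis and vertical below 0.25 rad and x of hanger in the frame of rail_axis between -0.11 and -0.04 m), for 0.2 s.
4. the hanger has been slid to the orange ring (within 12 mm) (y of hanger in the frame of rail_axis between -0.009 and 0.009 m and z of hanger in the frame of rail_axis between -0.005 and 0.004 m and angle between hanger's own z axis and vertical below 0.25 rad and x of hanger in the frame of mark_center between -0.012 and 0.012 m), for 0.2 s.
At the end, for the whole second after the job is handed in: All jars present stand upright (within 0.15 rad) in the left pan, the beam is at rest within 0.065 rad of level, and the hanger hangs at rest on the rail, its middle within 12 mm of the orange ring (all of step 1 and all of step 4 and value of joint beam between -0.065 and 0.065 rad and velocity of joint beam between -0.03 and 0.03 rad/s and linear speed of hanger below 0.03 m/s); the robot touches nothing.
It fails at once if a jar is tipped over (angle between any of jar1, jar2, jar3's own z axis and vertical above 0.9 rad).
It fails at once if the hanger is lifted off the rail over its unpainted part (it must be slid) (x of hanger in the frame of rail_axis between -0.02 and 0.12 m and y of hanger in the frame of rail_axis between -0.02 and 0.02 m and z of hanger in the frame of rail_axis between 0.012 and 0.06 m).
It fails at once if a bystander is moved by more than 30 mm (distance of any of cap1, cap2, bottle1, paste, brush from where it was at the start of the episode above 0.03 m).
Of jar1, jar2, jar3 only 2 to 3 are there at a start; the rules pass over those that are not, and their reading is None.
At some moment in a run one of weight400_a, weight400_b, weight400_c, weight200_a, weight200_b may be knocked a few centimetres aside while the robot is not near it.
It also fails if it takes over 210 s, if anything falls off the work surface, if the arm or the gripper's body presses on something with over 40 N, if the wrist force passes 120 N, or if a joint passes its speed limit or range.

## Working session

There is one attempt and no reset: what is moved stays moved. The work goes in short steps, Python scripts to look and compute and a tool call to move; the robot and the scene stay as the last step left them, time stands still between calls to the robot, and variables do not carry over. Pictures are saved under pics/ and viewed, at most 14 in all, crops included, and the job is handed in when it is done.

Besides the shell and the picture viewer there is one more tool, called after "Emit:" as name(argument=value, ...), one argument or row to a line, values as JSON. play_rows: Moves the arm, as the interface text tells. Shift numbers are shares of 0.03 m and turn numbers shares of 0.1 rad, none past 1 either way. Its arguments: {"type":"object","properties":{"steps":{"type":"array"},"grip_force":{"type":"number"}},"required":["steps"]}

```bash
ls; mkdir -p pics
cat > h.py <<'E'
import numpy as np, cv2
from rig import robot
def cam(n):
    c=robot.camera(n); R=cv2.Rodrigues(np.array(c['rvec'],float))[0]
    return c['image'],np.array(c['mtx'],float),R,np.array(c['tvec'],float).ravel()
def ray(c,uv,z):
    _,K,R,t=c
    d=R.T@np.linalg.inv(K)@np.array([uv[0],uv[1],1.]); o=-R.T@t
    return o+d*(z-o[2])/d[2]
def proj(c,p):
    _,K,R,t=c; q=K@(R@np.array(p,float)+t); return q[:2]/q[2]
def save(c,n,box=None,s=1.4):
    im=c[0][:,:,::-1]
    if box: im=im[box[1]:box[3],box[0]:box[2]]
    cv2.imwrite('pics/'+n,cv2.resize(im,None,fx=s,fy=s,interpolation=cv2.INTER_CUBIC))
def blobs(c,lo,hi,mn=30):
    h=cv2.cvtColor(c[0],cv2.COLOR_RGB2HSV); m=cv2.inRange(h,lo,hi)
    n,l,s,ce=cv2.connectedComponentsWithStats(m)
    return [(ce[i].round(1).tolist(),s[i].tolist()) for i in range(1,n) if s[i][4]>=mn]
E
python3 - <<'E'
from h import *
for n in('top','scene'):
    c=cam(n); save(c,n+'0.png'); print(n,-c[2].T@c[3],c[1][0,0])
o=robot.get_obs();print(o['position'],o['tool_rot'],o['grip_width'],o['ft_force'])
E
```

```text
pics
top [0.5234476  0.01614082 1.03800339] 392.0458564649319
scene [1.04189214 0.62916918 1.13229798] 515.414331496147
[ 0.19757917 -0.59225513  0.22164183] [ 9.87080257e-01  1.60223519e-01 -4.91968422e-06 -9.95554366e-04] 0.0868430639418787 [0.40958962 0.62135226 0.16809901]
```

View pics/top0.png

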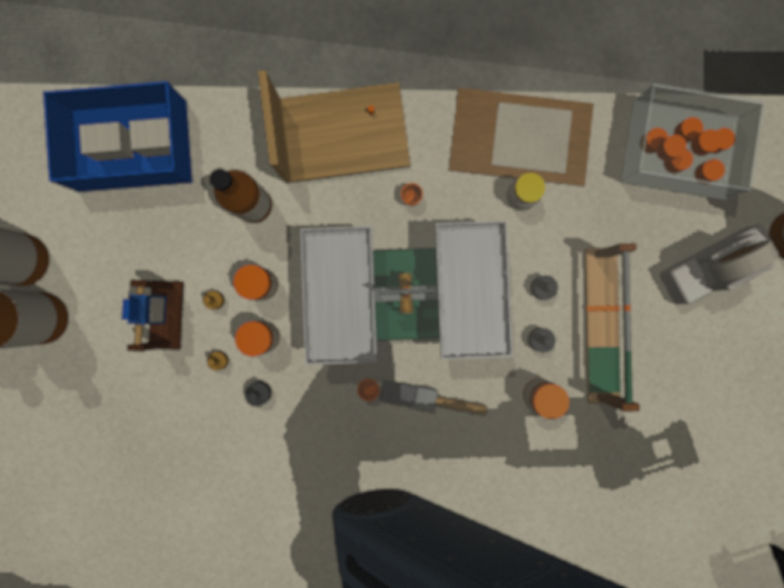

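View pics/scene0.png

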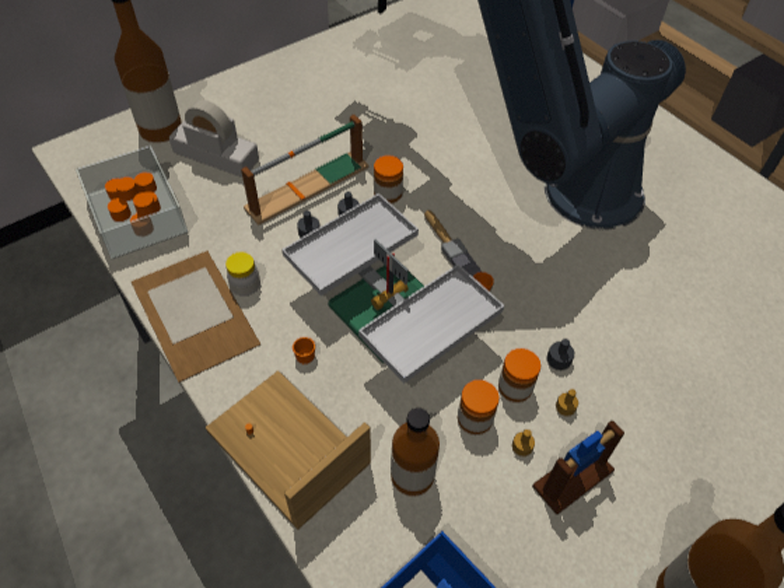

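The top view (1.4× scale) shows jar lids at (252,282), (253,338) and (550,400). Brass weights are at (213,299) and (218,359), iron ones at (258,393), (543,287) and (541,340). The hanger is on its stand at (140,310), the pans centre near (338,295) and (473,290), and the rail bar runs from (627,250) to (627,405) with its ring near (627,308). Next I'll measure these.

Run:
```python
from h import *
c=cam('top')
s=lambda u,v:(u/1.4,v/1.4)
print('orange')
for ce,st in blobs(c,(5,190,120),(14,255,255),150): print(ce,st,ray(c,ce,.085).round(3))
print('blue')
for ce,st in blobs(c,(105,120,60),(125,255,255),20): print(ce,st,ray(c,ce,.165).round(3))
print('brass')
for ce,st in blobs(c,(15,110,60),(28,255,255),20): print(ce,st,ray(c,ce,.02).round(3))
print('green')
for ce,st in blobs(c,(50,60,30),(90,255,255),30): print(ce,st,ray(c,ce,.01).round(3))
print('dark')
h=cv2.cvtColor(c[0],cv2.COLOR_RGB2HSV)
for ce,st in blobs(c,(0,0,0),(180,90,75),60):
  if st[4]<1500: print(ce,st,ray(c,ce,.03).round(3))
save(c,'l.png',(80,180,210,300),5); save(c,'r.png',(360,160,470,310),4)
```

```text
orange
[506.0, 96.9] [487, 85, 37, 23, 404] [ 0.839 -0.529  0.085]
[481.3, 105.1] [464, 93, 30, 27, 314] [ 0.818 -0.469  0.085]
[179.5, 201.0] [168, 190, 24, 23, 442] [0.571 0.264 0.085]
[180.6, 241.3] [169, 230, 24, 23, 439] [0.474 0.259 0.085]
blue
[81.3, 97.9] [32, 58, 104, 73, 3932] [0.796 0.47  0.165]
[96.8, 220.3] [88, 211, 18, 20, 297] [0.521 0.427 0.165]
brass
[238.4, 93.7] [185, 51, 107, 78, 5799] [0.858 0.133 0.02 ]
[365.1, 99.9] [322, 64, 100, 81, 2954] [ 0.847 -0.198  0.02 ]
[289.2, 197.8] [286, 196, 7, 5, 32] [ 0.588 -0.004  0.02 ]
[99.9, 205.9] [98, 204, 5, 5, 22] [0.559 0.488 0.02 ]
[152.1, 213.7] [145, 208, 15, 12, 138] [0.541 0.352 0.02 ]
[289.9, 217.0] [287, 211, 7, 12, 74] [ 0.538 -0.007  0.02 ]
[429.5, 217.0] [420, 217, 20, 1, 20] [ 0.543 -0.369  0.02 ]
[98.4, 239.4] [97, 233, 4, 14, 51] [0.472 0.49  0.02 ]
[155.0, 257.2] [149, 251, 14, 13, 141] [0.428 0.342 0.02 ]
green
[281.6, 186.7] [268, 179, 29, 18, 446] [0.617 0.016 0.01 ]
[281.9, 230.4] [269, 216, 30, 26, 590] [0.502 0.014 0.01 ]
[431.3, 263.3] [421, 249, 21, 31, 609] [ 0.423 -0.378  0.01 ]
[448.3, 269.1] [
[... 791 characters left out ...]
4, 175] [ 0.578 -0.492  0.03 ]
[386.7, 204.5] [379, 198, 17, 15, 174] [ 0.574 -0.255  0.03 ]
[112.1, 218.8] [103, 204, 17, 29, 193] [0.526 0.451 0.03 ]
[304.9, 227.5] [297, 209, 16, 35, 467] [ 0.511 -0.045  0.03 ]
[384.7, 241.8] [377, 235, 17, 15, 172] [ 0.478 -0.25   0.03 ]
[447.1, 274.6] [442, 251, 10, 37, 69] [ 0.397 -0.411  0.03 ]
[270.3, 273.6] [235, 253, 89, 42, 911] [0.392 0.042 0.03 ]
[183.7, 280.1] [175, 272, 19, 18, 248] [0.372 0.263 0.03 ]
[378.4, 281.6] [374, 272, 14, 23, 91] [ 0.376 -0.235  0.03 ]
[425.6, 278.0] [420, 272, 17, 10, 79] [ 0.387 -0.356  0.03 ]
[436.3, 295.0] [427, 285, 20, 21, 166] [ 0.344 -0.383  0.03 ]
[556.0, 398.6] [550, 389, 10, 27, 129] [ 0.088 -0.688  0.03 ]
```

View pics/l.png

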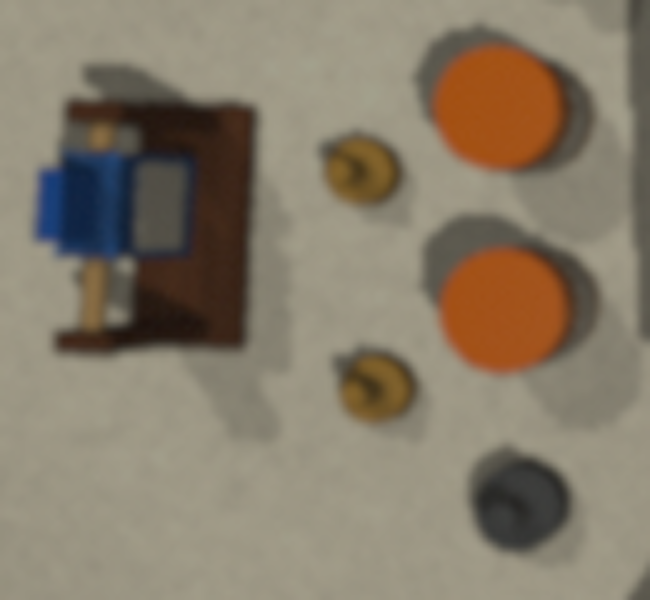

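View pics/r.png

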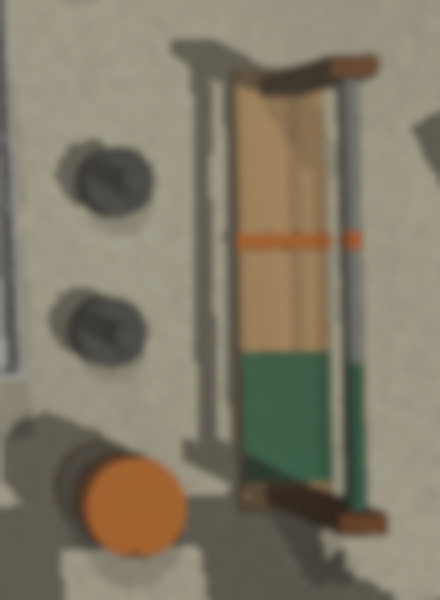

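Run:
```python
from h import *
c=cam('top')
L=lambda u,v:(80+u/5-.4,180+v/5-.4); R=lambda u,v:(360+u/4-.4,160+v/4-.4)
for n,p,z in [('br1',L(362,171),.024),('br2',L(377,387),.024),('ir1',L(522,505),.03),('ir2',R(115,182),.03),('ir3',R(107,332),.03),
 ('j1',L(500,107),.085),('j2',L(506,310),.085),('j3',R(134,506),.085),('post up',R(354,67),.127),('post dn',R(362,523),.127),('bar up',R(350,85),.121),('bar dn',R(356,508),.121),('ring',R(353,240),.121),('grn',R(354,362),.121),
 ('block',L(48,205),.165),('block upL',L(40,168),.165),('block dnL',L(36,240),.165),('stpost up',L(92,106),.127),('stpost dn',L(80,342),.127),('bar up',L(101,135),.121),('bar dn',L(91,318),.121)]:
  print(n,ray(c,p,z).round(4)[:2])
# pans: rim corners via bright grey mask
g=cv2.cvtColor(c[0],cv2.COLOR_RGB2HSV); 
for (u0,v0,u1,v1) in [(302,228,372,362),(437,222,508,356)]:
  print('pan px(1.4)',[ray(c,(a/1.4,b/1.4),.11).round(3)[:2] for a,b in((u0,v0),(u1,v0),(u0,v1),(u1,v1))])
save(c,'pan.png',(205,150,375,270),4.6)
```

```text
br1 [0.5402 0.3507]
br2 [0.4288 0.3403]
ir1 [0.3703 0.2625]
ir2 [ 0.5722 -0.2589]
ir3 [ 0.4758 -0.2546]
j1 [0.5715 0.2641]
j2 [0.4728 0.259 ]
j3 [ 0.3737 -0.2571]
post up [ 0.6366 -0.3707]
post dn [ 0.3727 -0.3766]
bar up [ 0.6268 -0.371 ]
bar dn [ 0.3803 -0.3757]
ring [ 0.5361 -0.3732]
grn [ 0.465  -0.3741]
block [0.5205 0.444 ]
block upL [0.537 0.448]
block dnL [0.5049 0.4489]
stpost up [0.5668 0.4434]
stpost dn [0.457  0.4459]
bar up [0.5536 0.4416]
bar dn [0.4679 0.4439]
pan px(1.4) [array([0.662, 0.174]), array([0.664, 0.055]), array([0.435, 0.169]), array([0.437, 0.051])]
pan px(1.4) [array([ 0.676, -0.055]), array([ 0.678, -0.176]), array([ 0.449, -0.058]), array([ 0.451, -0.178])]
```

View pics/pan.png

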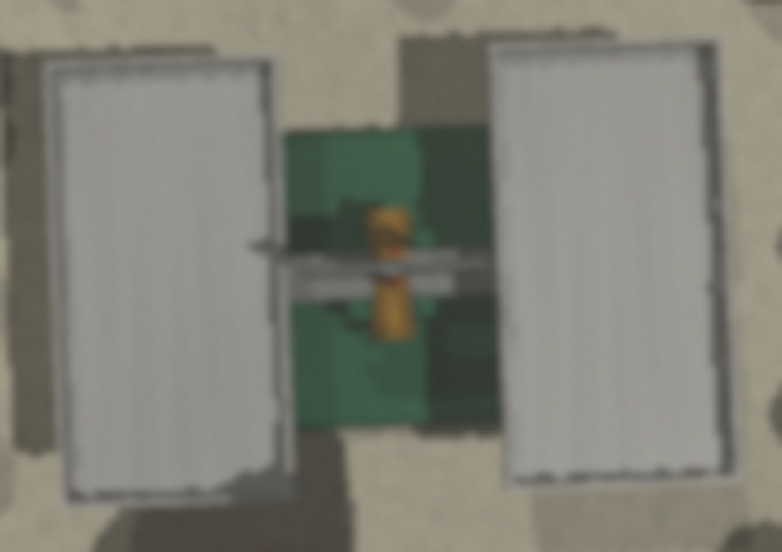

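The crop shows the left pan centre at about (168,282) and the right at (614,264), with the balance yawed about 0.04 rad. I'm moving toward jar1 now.

Emit:
play_rows(
  steps=[1,0,0,-0.65,0.8,1,0,0,-0.65,0.8,1,0,0,-0.65,0.8,1,0,0,-0.65,0.82,1,1,0,0,0,1,1,0,0,0,1,1,0,0,0,1,1,0,0,0,1,1,0,0,0,1,1,0,0,0],
  grip_force=30,
)

```text
time: 1.2
position: [0.3788, -0.5926, 0.3001]
tool_rot: [1.0, -0.0, -0.0, -0.0]
ft_force: [-0.3, -0.4, -0.3]
grip_width: 0.0872
grip_force: 0.0
```

Emit:
play_rows(
  steps=[1,0.64,-1,0,0,1,0.64,-1,0,0,1,0.64,-1,0,0,1,0.64,-1,0,0,1,0.64,-1,0,0,1,0.64,-1,0,0,1,0.64,-1,0,0,1,0.64,-1,0,0,1,0.64,-1,0,0,1,0.64,-1,0,0],
)

```text
time: 2.2
position: [0.5702, -0.2915, 0.3003]
tool_rot: [1.0, -0.0, -0.0, -0.0]
ft_force: [0.1, -0.7, -0.1]
grip_width: 0.087
grip_force: 0.0
```

Emit:
play_rows(
  steps=[1,0,-1,0,0,1,0,-1,0,0,1,0,-1,0,0,1,0,-1,0,0,1,0,-1,0,0,1,0,-1,0,0,1,0,-1,0,0,1,0,-1,0,0,1,0,-1,0,0,1,0,-1,0,0],
)

```text
time: 3.2
position: [0.5695, 0.0083, 0.3004]
tool_rot: [1.0, -0.0, -0.0, -0.0]
ft_force: [0.7, 0.0, 0.3]
grip_width: 0.0871
grip_force: 0.0
```

Emit:
play_rows(
  steps=[1,0,-1,0,0,1,0,-1,0,0,1,0,-1,0,0,1,0,-1,0,0,1,0,-1,0,0,1,0,-1,0,0,1,0,-1,0,0,1,0,-1,0,0,1,0.05,-0.5,0,0,1,0,0,0,0],
)

```text
time: 4.2
position: [0.5712, 0.2635, 0.3002]
tool_rot: [1.0, 0.001, -0.0, 0.0]
ft_force: [-0.3, 0.5, -0.0]
grip_width: 0.0866
grip_force: 0.0
```

Emit:
play_rows(
  steps=[1,0,0,0.9,0,1,0,0,0.9,0,1,0,0,0.9,0,1,0,0,0.9,0,1,0,0,0.9,0,1,0,0,0.9,0,1,0,0,0.9,0,1,0,0,0.9,0,1,0,0,0.8,0,1,0,0,0.33,0],
)

```text
time: 5.2
position: [0.57, 0.2599, 0.0482]
tool_rot: [1.0, -0.001, -0.002, 0.001]
ft_force: [-0.8, 0.4, 0.0]
grip_width: 0.0869
grip_force: 0.0
```

Emit:
play_rows(
  steps=[0,0,0,0,0,-1,0,0,0,0,-1,0,0,0,0,-1,0,0,0,0,-1,0,0,0,0,-1,0,0,0,0,-1,0,0,0,0,-1,0,0,0,0,-1,0,0,0,0,-1,0,0,0,0],
)

```text
time: 6.2
position: [0.5731, 0.2637, 0.0527]
tool_rot: [1.0, -0.0, 0.002, -0.001]
ft_force: [-0.2, 5.5, 6.1]
grip_width: 0.0614
grip_force: 30.0
```

Emit:
play_rows(
  steps=[-1,0,0,-0.3,0,-1,0,0,-0.6,0,-1,0,0,-0.8,0,-1,0,0,-0.8,0,-1,0,0,-0.8,0,-1,0,0,-0.8,0,-1,0,0,-0.8,0,-1,0,0,-0.4,0,-1,0,0,0,0,-1,0,0,0,0],
)

```text
time: 7.2
position: [0.5702, 0.2614, 0.2084]
tool_rot: [1.0, -0.0, -0.001, 0.001]
ft_force: [0.3, -0.5, -4.7]
grip_width: 0.0617
grip_force: 30.0
```

Emit:
play_rows(
  steps=[-1,0.33,0.99,0,0,-1,0.33,0.99,0,0,-1,0.33,0.99,0,0,-1,0.33,0.99,0,0,-1,0.33,0.99,0,0,-1,0,0,0,0,-1,0,0,0,0,-1,0,0,0,0,-1,0,0,0,0,-1,0,0,0,0],
)

```text
time: 8.2
position: [0.6203, 0.1146, 0.2094]
tool_rot: [1.0, 0.001, -0.0, -0.0]
ft_force: [0.8, -0.3, -4.6]
grip_width: 0.0611
grip_force: 30.0
```

Emit:
play_rows(
  steps=[-1,0,0,0.6,0,-1,0,0,0.6,0,-1,0,0,0.5,0,-1,0,0,0.35,0,-1,0,0,0.3,0,-1,0,0,0.2,0,-1,0,0,0.1,0,-1,0,0,0,0,0,0,0,0,0,1,0,0,0,0],
)

```text
time: 9.2
position: [0.622, 0.1134, 0.131]
tool_rot: [1.0, 0.0, 0.001, 0.0]
ft_force: [-0.1, -0.4, 0.3]
grip_width: 0.0644
grip_force: 0.0
```

Emit:
play_rows(
  steps=[1,0,0,0,0,1,0,0,0,0,1,0,0,0,0,1,0,0,0,0,1,0,0,-0.5,0,1,0,0,-0.8,0,1,0,0,-0.8,0,1,0,0,-0.6,0,1,0,0,0,0,1,0,0,0,0],
)

```text
time: 10.2
position: [0.6207, 0.1135, 0.211]
tool_rot: [1.0, -0.0, 0.0, 0.0]
ft_force: [-0.1, -0.4, -0.3]
grip_width: 0.0871
grip_force: 0.0
```

Run:
```python
from h import *
o=robot.get_obs();print(o['position'],o['time'])
c=cam('scene'); save(c,'s1.png',(180,100,440,400),2)
t=cam('top')
for ce,st in blobs(t,(5,190,100),(14,255,255),100): print(ce,st,ray(t,ce,.085).round(3),ray(t,ce,.162).round(3))
```

```text
[0.62071797 0.11346826 0.21103311] 10.2
[505.9, 96.9] [487, 85, 37, 23, 405] [ 0.839 -0.529  0.085] [ 0.813 -0.485  0.162]
[481.3, 104.9] [464, 93, 30, 27, 301] [ 0.818 -0.469  0.085] [ 0.794 -0.43   0.162]
[508.8, 120.9] [502, 115, 14, 13, 139] [ 0.78  -0.536  0.085] [ 0.759 -0.491  0.162]
```

View pics/s1.png

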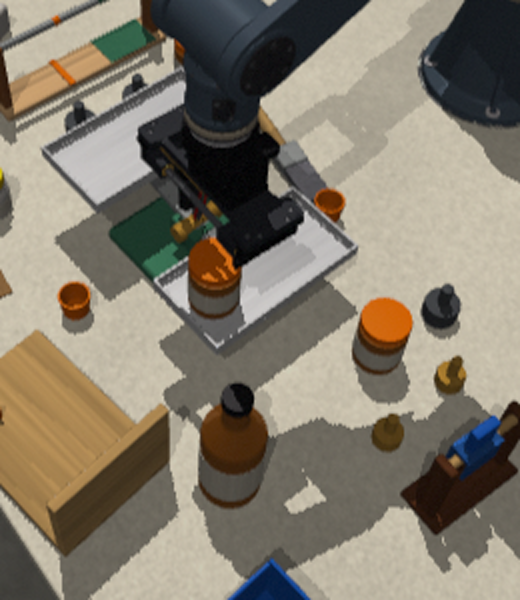

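jar1 stands upright in the far part of the left pan, at crop (214,280). Next is jar2.

Emit:
play_rows(
  steps=[1,-0.98,-0.96,0,0,1,-0.98,-0.96,0,0,1,-0.98,-0.96,0,0,1,-0.98,-0.96,0,0,1,-0.98,-0.96,0,0,1,0,0,0,0,1,0,0,0.9,0,1,0,0,0.9,0,1,0,0,0.9,0,1,0,0,0.9,0],
)

```text
time: 11.3
position: [0.4739, 0.257, 0.1013]
tool_rot: [1.0, -0.0, -0.0, 0.0]
ft_force: [1.0, -0.8, -0.1]
grip_width: 0.0871
grip_force: 0.0
```

Emit:
play_rows(
  steps=[1,0,0,0.9,0,1,0,0,0.6,0,1,0,0,0.25,0,0,0,0,0,0,-1,0,0,0,0,-1,0,0,0,0,-1,0,0,0,0,-1,0,0,0,0,-1,0,0,0,0,-1,0,0,0,0],
)

```text
time: 12.3
position: [0.4753, 0.2589, 0.052]
tool_rot: [1.0, -0.0, 0.002, -0.001]
ft_force: [-0.1, 5.4, 5.5]
grip_width: 0.0614
grip_force: 30.0
```

Emit:
play_rows(
  steps=[-1,0,0,-0.3,0,-1,0,0,-0.6,0,-1,0,0,-0.8,0,-1,0,0,-0.8,0,-1,0,0,-0.8,0,-1,0,0,-0.8,0,-1,0,0,-0.8,0,-1,0,0,-0.43,0,-1,0,0,0,0,-1,0,0,0,0],
)

```text
time: 13.3
position: [0.4726, 0.2568, 0.2098]
tool_rot: [1.0, -0.0, -0.001, 0.001]
ft_force: [-0.2, -0.8, -5.3]
grip_width: 0.0608
grip_force: 30.0
```

Emit:
play_rows(
  steps=[-1,0.51,0.98,0,0,-1,0.51,0.98,0,0,-1,0.51,0.98,0,0,-1,0.51,0.98,0,0,-1,0.51,0.98,0,0,-1,0,0,0,0,-1,0,0,0,0,-1,0,0,0,0,-1,0,0,0,0,-1,0,0,0,0],
)

```text
time: 14.3
position: [0.5496, 0.1114, 0.2103]
tool_rot: [1.0, 0.001, -0.0, -0.0]
ft_force: [0.6, -0.0, -4.2]
grip_width: 0.0613
grip_force: 30.0
```

Emit:
play_rows(
  steps=[-1,0,0,0.6,0,-1,0,0,0.6,0,-1,0,0,0.5,0,-1,0,0,0.4,0,-1,0,0,0.3,0,-1,0,0,0.2,0,-1,0,0,0.13,0,-1,0,0,0,0,0,0,0,0,0,1,0,0,0,0],
)

```text
time: 15.3
position: [0.551, 0.1106, 0.1294]
tool_rot: [1.0, -0.0, 0.001, -0.0]
ft_force: [0.5, -0.5, -0.1]
grip_width: 0.0643
grip_force: 0.0
```

Emit:
play_rows(
  steps=[1,0,0,0,0,1,0,0,0,0,1,0,0,0,0,1,0,0,0,0,1,0,0,-0.5,0,1,0,0,-0.8,0,1,0,0,-0.8,0,1,0,0,-0.8,0,1,0,0,-0.8,0,1,0,0,-0.5,0],
)

```text
time: 16.3
position: [0.5511, 0.1106, 0.2567]
tool_rot: [1.0, -0.0, 0.002, -0.0]
ft_force: [0.3, 0.7, 0.3]
grip_width: 0.087
grip_force: 0.0
```

Emit:
play_rows(
  steps=[1,-0.45,0.95,0,0,1,-0.45,0.95,0,0,1,-0.45,0.95,0,0,1,-0.45,0.95,0,0,1,-0.45,0.95,0,0,1,-0.45,0.95,0,0,1,-0.45,0.95,0,0,1,-0.45,0.95,0,0,1,-0.45,0.95,0,0,1,-0.45,0.95,0,0],
)

```text
time: 17.3
position: [0.4146, -0.1755, 0.2548]
tool_rot: [1.0, -0.0, 0.0, 0.0]
ft_force: [0.4, -0.3, -0.6]
grip_width: 0.0873
grip_force: 0.0
```

Emit:
play_rows(
  steps=[1,-0.45,0.95,0,0,1,-0.45,0.95,0,0,1,-0.45,0.9,0,0,1,0,0,0,-1,1,0,0,0,-1,1,0,0,0,-1,1,0,0,0,-1,1,0,0,0,-1,1,0,0,0,-1,1,0,0,0,-1],
)

```text
time: 18.3
position: [0.3747, -0.2584, 0.2548]
tool_rot: [0.939, 0.345, 0.0, 0.0]
ft_force: [0.7, -0.0, 1.3]
grip_width: 0.0872
grip_force: 0.0
```

Emit:
play_rows(
  steps=[1,0,0,0,-1,1,0,0,0,-1,1,0,0,0,-1,1,0,0,0,-1,1,0,0,0,-1,1,0,0,0.6,0,1,0,0,0.8,0,1,0,0,0.8,0,1,0,0,0.8,0,1,0,0,0,0],
)

```text
time: 19.3
position: [0.3732, -0.2568, 0.1625]
tool_rot: [0.825, 0.565, -0.0, -0.003]
ft_force: [0.5, 0.5, 0.2]
grip_width: 0.087
grip_force: 0.0
```

Run:
```python
from h import *
o=robot.get_obs();print(o['position'],o['tool_rot'],o['q'])
c=cam('scene'); save(c,'s2.png',(180,60,420,320),2.2)
```

```text
[ 0.37321483 -0.25681194  0.16250523] [ 8.25425245e-01  5.64502220e-01 -4.10911877e-04 -3.19997608e-03] [-8.50202304e-01  3.98901022e-01  1.91046742e+00 -6.03082514e-05
  8.38676565e-01 -4.79032788e-01]
```

View pics/s2.png

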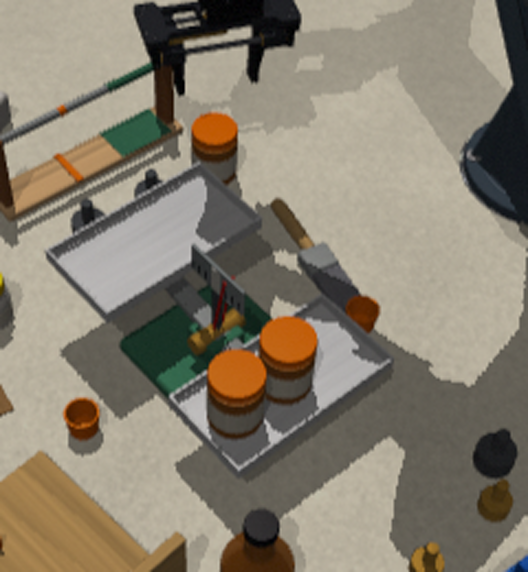

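Jars 1 and 2 stand in the left pan, at crop (237,395) and (288,360). The gripper is above jar3 at (215,130).

Emit:
play_rows(
  steps=[1,0,0,0.8,0,1,0,0,0.8,0,1,0,0,0.8,0,1,0,0,0.8,0,1,0,0,0.5,0,0,0,0,0,0,-1,0,0,0,0,-1,0,0,0,0,-1,0,0,0,0,-1,0,0,0,0],
)

```text
time: 20.35
position: [0.3738, -0.2578, 0.0546]
tool_rot: [0.825, 0.565, -0.0, -0.001]
ft_force: [-4.8, 0.4, 7.2]
grip_width: 0.0613
grip_force: 30.0
```

Emit:
play_rows(
  steps=[-1,0,0,0,0,-1,0,0,-0.3,0,-1,0,0,-0.6,0,-1,0,0,-1,0,-1,0,0,-1,0,-1,0,0,-1,0,-1,0,0,-1,0,-1,0,0,-1,0,-1,0,0,-0.8,0,-1,0,0,-0.2,0],
)

```text
time: 21.35
position: [0.3758, -0.2593, 0.2635]
tool_rot: [0.825, 0.565, 0.001, 0.003]
ft_force: [0.2, 0.6, -3.9]
grip_width: 0.0615
grip_force: 30.0
```

Emit:
play_rows(
  steps=[-1,0,0,0,1,-1,0,0,0,1,-1,0,0,0,1,-1,0,0,0,1,-1,0,0,0,1,-1,0,0,0,1,-1,0,0,0,1,-1,0,0,0,1,-1,0,0,0,1,-1,0,0,0,1],
)

```text
time: 22.35
position: [0.3741, -0.2575, 0.2594]
tool_rot: [0.995, 0.098, -0.001, -0.001]
ft_force: [0.2, -0.4, -4.1]
grip_width: 0.0613
grip_force: 30.0
```

Emit:
play_rows(
  steps=[-1,0,0,0,1,-1,0,0,0,1,-1,0,0,0,0,-1,0,0,0,0,-1,0,0,0,0,-1,0,0,0,0,-1,0,0,0,0,-1,0,0,0,0,-1,0,0,0,0,-1,0,0,0,0],
)

```text
time: 23.35
position: [0.3748, -0.2584, 0.2607]
tool_rot: [1.0, -0.0, 0.0, 0.0]
ft_force: [0.4, 0.2, -4.9]
grip_width: 0.0616
grip_force: 30.0
```

Emit:
play_rows(
  steps=[-1,0.26,-0.94,0,0,-1,0.26,-0.94,0,0,-1,0.26,-0.94,0,0,-1,0.26,-0.94,0,0,-1,0.26,-0.94,0,0,-1,0.26,-0.94,0,0,-1,0.26,-0.94,0,0,-1,0.26,-0.94,0,0,-1,0.26,-0.94,0,0,-1,0.26,-0.94,0,0],
)

```text
time: 24.35
position: [0.4531, 0.0248, 0.2608]
tool_rot: [1.0, -0.0, 0.0, 0.0]
ft_force: [-0.0, -0.5, -4.1]
grip_width: 0.0616
grip_force: 30.0
```

Emit:
play_rows(
  steps=[-1,0.26,-0.94,0,0,-1,0.26,-0.94,0,0,-1,0.2,-0.94,0,0,-1,0,0,0,0,-1,0,0,0,0,-1,0,0,0,0,-1,0,0,0.6,0,-1,0,0,0.6,0,-1,0,0,0.6,0,-1,0,0,0.6,0],
)

```text
time: 25.35
position: [0.4746, 0.1069, 0.1882]
tool_rot: [1.0, -0.001, 0.0, 0.0]
ft_force: [0.3, -0.1, -4.5]
grip_width: 0.0612
grip_force: 30.0
```

Emit:
play_rows(
  steps=[-1,0,0,0.6,0,-1,0,0,0.5,0,-1,0,0,0.3,0,-1,0,0,0.3,0,-1,0,0,0.2,0,-1,0,0,0,0,-1,0,0,0,0,0,0,0,0,0,1,0,0,0,0,1,0,0,0,0],
)

```text
time: 26.35
position: [0.4752, 0.1082, 0.1324]
tool_rot: [1.0, -0.0, 0.001, 0.0]
ft_force: [0.3, 0.1, 0.0]
grip_width: 0.0704
grip_force: 0.0
```

Emit:
play_rows(
  steps=[1,0,0,0,0,1,0,0,0,0,1,0,0,0,0,1,0,0,-0.5,0,1,0,0,-0.8,0,1,0,0,-0.8,0,1,0,0,-0.8,0,1,0,0,-0.8,0,1,0,0,-0.6,0,1,0,0,0,0],
)

```text
time: 27.35
position: [0.4762, 0.1082, 0.2631]
tool_rot: [1.0, -0.0, 0.003, 0.0]
ft_force: [0.1, -0.7, -0.3]
grip_width: 0.087
grip_force: 0.0
```

```bash
cat >> h.py <<'E'
def weights(t):
    for ce,st in blobs(t,(15,110,60),(28,255,255),80):
        if st[4]<220: print('brass',ce,st,ray(t,ce,.024).round(3))
    for ce,st in blobs(t,(0,0,0),(180,90,75),100):
        if st[4]<330 and 12<st[2]<22 and 12<st[3]<22: print('dark',ce,st,ray(t,ce,.03).round(3))
E
python3 - <<'E'
from h import *
t=cam('top'); weights(t); save(t,'t3.png',(130,130,470,330),2.3)
E
```

```text
brass [152.0, 213.8] [146, 208, 14, 13, 134] [0.54  0.351 0.024]
brass [289.7, 217.2] [286, 211, 9, 12, 84] [ 0.537 -0.006  0.024]
dark [156.8, 128.0] [149, 121, 16, 15, 175] [0.762 0.342 0.03 ]
dark [276.7, 200.1] [268, 194, 18, 13, 175] [0.581 0.028 0.03 ]
dark [479.8, 205.5] [473, 195, 16, 21, 136] [ 0.575 -0.494  0.03 ]
```

View pics/t3.png

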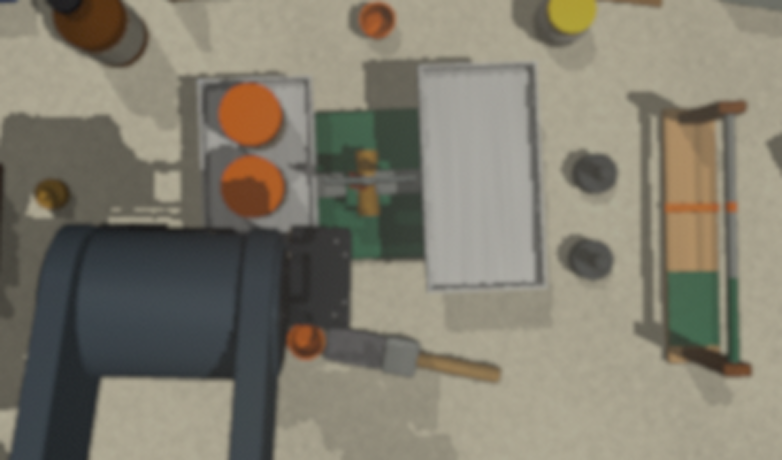

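Emit:
play_rows(
  steps=[1,0.25,0.94,0,0,1,0.25,0.94,0,0,1,0.25,0.94,0,0,1,0.25,0.94,0,0,1,0.25,0.94,0,0,1,0.25,0.94,0,0,1,0.25,0.94,0,0,1,0.25,0.94,0,0,1,0.25,0.94,0,0,1,0.25,0.94,0,0],
)

```text
time: 28.4
position: [0.5486, -0.1746, 0.2585]
tool_rot: [1.0, -0.0, -0.002, -0.001]
ft_force: [-0.1, 0.7, 0.7]
grip_width: 0.0871
grip_force: 0.0
```

Emit:
play_rows(
  steps=[1,0.25,0.94,0,0,1,0.25,0.94,0,0,1,0.2,0.94,0,0,1,0,0,0,-1,1,0,0,0.3,-1,1,0,0,0.3,-1,1,0,0,0.3,-1,1,0,0,0.3,-1,1,0,0,0.3,-1,1,0,0,0.3,-1],
)

```text
time: 29.4
position: [0.5693, -0.2578, 0.204]
tool_rot: [0.939, 0.345, -0.001, -0.002]
ft_force: [-0.4, -0.3, 0.0]
grip_width: 0.0868
grip_force: 0.0
```

Emit:
play_rows(
  steps=[1,0,0,0.3,-1,1,0,0,0.3,-1,1,0,0,0.3,-1,1,0,0,0.3,-1,0.3,0,0,0.3,-1,0.3,0,0,0.3,-1,0.3,0,0,0.3,-1,0.3,0,0,0.2,-1,0.3,0,0,0,-0.7,0.3,0,0,0,0],
)

```text
time: 30.4
position: [0.5692, -0.2577, 0.1354]
tool_rot: [0.708, 0.707, -0.0, -0.002]
ft_force: [-0.1, -0.4, -0.5]
grip_width: 0.0578
grip_force: 0.0
```

Run:
```python
from h import *
o=robot.get_obs();print(o['position'],o['tool_rot'],o['q'])
t=cam('top'); weights(t)
for ce,st in blobs(t,(5,190,100),(14,255,255),100): print(ce,st,ray(t,ce,.162).round(3))
c=cam('scene')
for p in [(.5722,-.2589,.062),(.4758,-.2546,.062)]: print(proj(c,p))
save(c,'s3.png',(170,80,330,220),4)
```

```text
[ 0.56916444 -0.2576979   0.135428  ] [ 7.07532753e-01  7.06677772e-01 -3.55038787e-04 -1.95027630e-03] [-6.03764655e-01  6.32959800e-01  1.50772615e+00  1.01672372e-05
  1.00487135e+00 -6.02560996e-01]
brass [152.1, 213.8] [145, 208, 15, 13, 139] [0.54  0.35  0.024]
brass [155.0, 257.4] [149, 252, 14, 12, 135] [0.428 0.34  0.024]
brass [329.0, 289.4] [313, 285, 33, 10, 109] [ 0.353 -0.11   0.024]
dark [157.0, 128.1] [150, 121, 15, 15, 167] [0.762 0.341 0.03 ]
dark [298.5, 196.1] [293, 185, 14, 19, 133] [ 0.592 -0.028  0.03 ]
dark [171.4, 274.0] [162, 265, 20, 19, 288] [0.387 0.295 0.03 ]
[505.9, 96.9] [487, 85, 37, 23, 407] [ 0.813 -0.485  0.162]
[481.2, 105.2] [464, 93, 30, 27, 314] [ 0.794 -0.429  0.162]
[508.7, 121.0] [502, 115, 14, 13, 142] [ 0.759 -0.491  0.162]
[238.2, 179.3] [226, 167, 26, 25, 489] [0.618 0.114 0.162]
[237.2, 207.5] [227, 199, 24, 19, 309] [0.555 0.115 0.162]
[219.03209935 152.1289009 ]
[248.21627273 138.70854174]
```

View pics/s3.png

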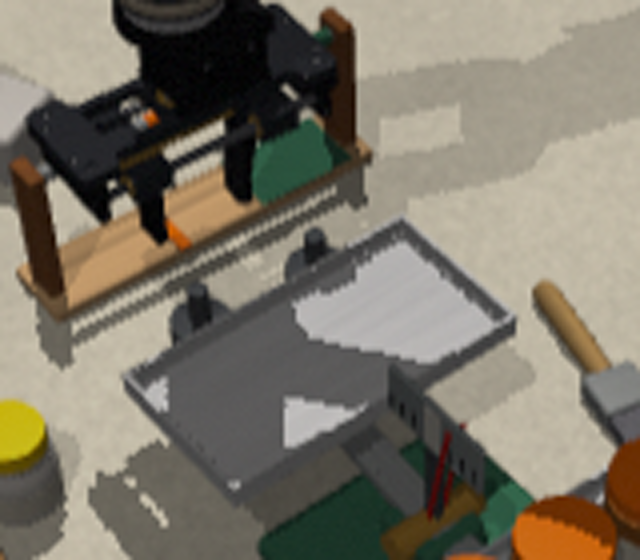

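The knob tops at crop (197,290) and (314,236) match my estimates. Top-camera masks also show the left iron weight has been knocked to about (0.387, 0.295).

Emit:
play_rows(
  steps=[0.3,0,0.08,0.7,0,0.3,0,0,0.8,0,0.3,0,0,0.8,0,0.3,0,0,0.7,0,0.3,0,0,0.38,0,0.3,0,0,0,0,-1,0,0,0,0,-1,0,0,0,0,-1,0,0,0,0,-1,0,0,0,0],
)

```text
time: 31.5
position: [0.5732, -0.2588, 0.0372]
tool_rot: [0.707, 0.707, 0.0, 0.001]
ft_force: [-1.0, 0.0, -0.7]
grip_width: 0.0327
grip_force: 0.0
```

Emit:
play_rows(
  steps=[-1,0,0,0,0,-1,0,0,0,0,-1,0,0,0,0,-1,0,0,-0.5,0,-1,0,0,-0.8,0,-1,0,0,-0.8,0,-1,0,0,-0.8,0,-1,0,0,-0.8,0,-1,0,0,-0.8,0,-1,0,0,-0.8,0],
)

```text
time: 32.5
position: [0.5717, -0.2578, 0.1962]
tool_rot: [0.707, 0.707, -0.0, -0.001]
ft_force: [1.0, 0.3, -3.6]
grip_width: 0.0153
grip_force: 30.0
```

Emit:
play_rows(
  steps=[-1,0.97,0.44,0,0,-1,0.97,0.44,0,0,-1,0.97,0.44,0,0,-1,0.97,0.44,0,0,-1,0.97,0.44,0,0,-1,0,0,0,0,-1,0,0,0,0,-1,0,0,0.5,0,-1,0,0,0.5,0,-1,0,0,0.2,0],
)

```text
time: 33.5
position: [0.637, -0.1139, 0.1577]
tool_rot: [0.708, 0.706, -0.001, -0.002]
ft_force: [-0.9, 0.8, -4.5]
grip_width: 0.015
grip_force: 30.0
```

Emit:
play_rows(
  steps=[-1,0,0,0.2,0,-1,0,0,0.1,0,-1,0,0,0,0,0.3,0,0,0,0,0.3,0,0,0,0,0.3,0,0,0,0,0.3,0,0,0,0,0.3,0,0,-0.5,0,0.3,0,0,-0.6,0,0.3,0,0,-0.5,0],
)

```text
time: 34.5
position: [0.6395, -0.1131, 0.2003]
tool_rot: [0.707, 0.707, 0.0, 0.001]
ft_force: [0.2, 0.9, 0.3]
grip_width: 0.0554
grip_force: 0.0
```

Emit:
play_rows(
  steps=[0.3,-0.78,-0.9,0,0,0.3,-0.78,-0.9,0,0,0.3,-0.78,-0.9,0,0,0.3,-0.78,-0.9,0,0,0.3,-0.78,-0.9,0,0,0.3,-0.78,-0.9,0,0,0.3,0,0,0,0,0.3,0,0,0.8,0,0.3,0,0,0.8,0,0.3,0,0,0.8,0],
)

```text
time: 35.5
position: [0.4781, -0.2535, 0.1268]
tool_rot: [0.707, 0.707, 0.0, 0.002]
ft_force: [0.1, 0.2, -0.0]
grip_width: 0.0564
grip_force: 0.0
```

Emit:
play_rows(
  steps=[0.3,0,-0.04,0.8,0,0.3,0,0,0.8,0,0.3,0,0,0.8,0,0.3,0,0,0.5,0,0.3,0,0,0.13,0,-1,0,0,0,0,-1,0,0,0,0,-1,0,0,0,0,-1,0,0,0,0,-1,0,0,0,0],
)

```text
time: 36.5
position: [0.4759, -0.2535, 0.036]
tool_rot: [0.707, 0.707, 0.0, 0.001]
ft_force: [-0.4, 0.9, -1.0]
grip_width: 0.0248
grip_force: 0.0
```

Emit:
play_rows(
  steps=[-1,0,0,0,0,-1,0,0,0,0,-1,0,0,0,0,-1,0,0,-0.5,0,-1,0,0,-0.8,0,-1,0,0,-0.8,0,-1,0,0,-0.8,0,-1,0,0,-0.8,0,-1,0,0,-0.8,0,-1,0,0,-0.8,0],
)

```text
time: 37.5
position: [0.4744, -0.2524, 0.1942]
tool_rot: [0.707, 0.707, -0.0, -0.002]
ft_force: [0.1, 0.1, -4.1]
grip_width: 0.0147
grip_force: 30.0
```

Emit:
play_rows(
  steps=[-1,0.9,0.08,0,0,-1,0.9,0.08,0,0,-1,0.9,0.08,0,0,-1,0.9,0.08,0,0,-1,0.9,0.08,0,0,-1,0,0,0,0,-1,0,0,0,0,-1,0,0,0.5,0,-1,0,0,0.5,0,-1,0,0,0.2,0],
)

```text
time: 38.5
position: [0.4867, -0.1189, 0.1569]
tool_rot: [0.708, 0.706, -0.001, -0.001]
ft_force: [-0.4, -0.2, -2.9]
grip_width: 0.0151
grip_force: 30.0
```

Emit:
play_rows(
  steps=[-1,0,0,0.2,0,-1,0,0,0.1,0,-1,0,0,0,0,0.3,0,0,0,0,0.3,0,0,0,0,0.3,0,0,0,0,0.3,0,0,0,0,0.3,0,0,-0.7,0,0.3,0,0,-1,0,0.3,0,0,-1,0],
)

```text
time: 39.5
position: [0.4874, -0.1181, 0.2312]
tool_rot: [0.707, 0.707, -0.0, -0.0]
ft_force: [-0.1, 0.1, -0.6]
grip_width: 0.0553
grip_force: 0.0
```

Run:
```python
from h import *
t=cam('top'); weights(t)
a=t[0][170:310,140:230]; b=t[0][150:290,220:400]
im=np.hstack([cv2.resize(a,None,fx=4,fy=4,interpolation=2),cv2.resize(b,(450,560),interpolation=2)])[:, :, ::-1]
im=np.hstack([cv2.resize(a,None,fx=4,fy=4,interpolation=2),np.vstack([cv2.resize(b,None,fx=2.4,fy=2.4,interpolation=2),np.zeros((224,432,3),np.uint8)])])[:,:,::-1]
cv2.imwrite('pics/t4.png',im)
```

```text
brass [152.1, 213.7] [145, 208, 15, 12, 139] [0.541 0.35  0.024]
brass [155.2, 257.3] [149, 252, 14, 12, 129] [0.428 0.34  0.024]
dark [156.9, 128.0] [150, 121, 15, 15, 175] [0.762 0.342 0.03 ]
dark [335.9, 173.1] [330, 167, 15, 16, 109] [ 0.653 -0.123  0.03 ]
dark [480.6, 206.8] [474, 197, 14, 19, 103] [ 0.572 -0.496  0.03 ]
dark [171.0, 273.9] [162, 265, 20, 19, 289] [0.387 0.296 0.03 ]
```

View pics/t4.png

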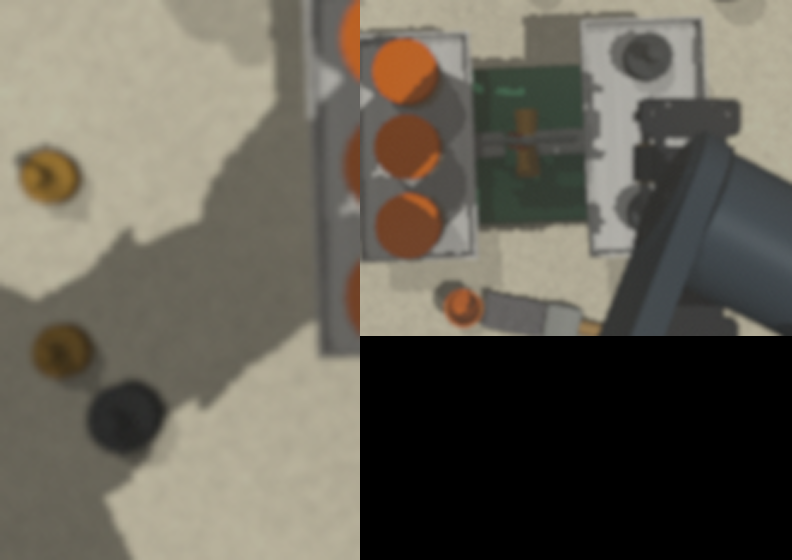

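All three jars are upright in the left pan, with lids at crop (405,70), (407,147) and (408,225). The third iron weight is at crop (125,416) in the left half, at about (0.387, 0.295).

Emit:
play_rows(
  steps=[0.3,0.98,-0.24,0,0,0.3,0.98,-0.24,0,0,0.3,0.98,-0.24,0,0,0.3,0.98,-0.24,0,0,0.3,0.98,-0.24,0,0,0.3,0.98,-0.24,0,0,0.3,0.98,-0.24,0,0,0.3,0.98,-0.24,0,0,0.3,0.98,-0.24,0,0,0.3,0.98,-0.24,0,0],
)

```text
time: 40.55
position: [0.4157, 0.177, 0.2306]
tool_rot: [0.707, 0.707, 0.0, 0.0]
ft_force: [0.2, 0.1, 0.4]
grip_width: 0.0567
grip_force: 0.0
```

Emit:
play_rows(
  steps=[0.3,0.98,-0.24,0,0,0.3,0.98,-0.24,0,0,0.3,0.98,-0.24,0,0,0.3,0.98,-0.24,0,0,0.3,0,0,0,0,0.3,0,0,0.7,0,0.3,0,0,0.8,0,0.3,0,0,0.8,0,0.3,0,0,0.8,0,0.3,0,0,0,0],
)

```text
time: 41.55
position: [0.3854, 0.2918, 0.135]
tool_rot: [0.708, 0.707, -0.003, -0.001]
ft_force: [-1.3, 0.3, 0.1]
grip_width: 0.0564
grip_force: 0.0
```

Run:
```python
from h import *
print(robot.get_obs()['position'])
c=cam('scene'); print(proj(c,(.387,.295,.062)), proj(c,(.387,.295,.03)))
h=cv2.cvtColor(c[0],cv2.COLOR_RGB2HSV)
save(c,'s5.png',(350,200,480,320),4)
```

```text
[0.38544274 0.29182488 0.13504553]
[405.91574923 256.0196197 ] [403.14345873 262.76160654]
```

View pics/s5.png

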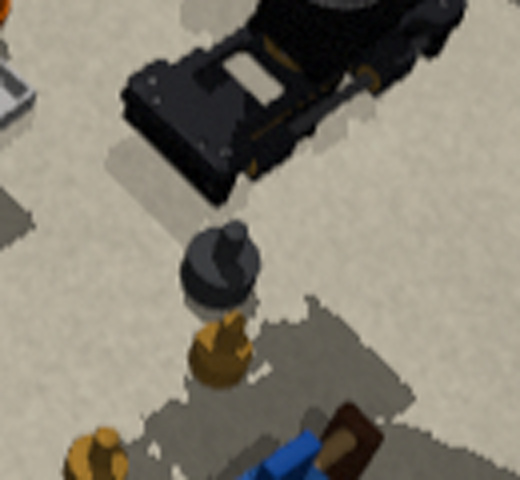

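Run:
```python
from h import *
c=cam('scene')
for p in [(234,226),(234,232),(236,229)]: print(ray(c,(350+p[0]/4,200+p[1]/4),.062))
for p in [(233,320)]: print('br2',ray(c,(350+p[0]/4,200+p[1]/4),.056))
print('br1',ray(c,(350+107/4,200+437/4),.056))
```

```text
[0.38284411 0.29967834 0.062     ]
[0.38588869 0.30272249 0.062     ]
[0.3833763  0.30191694 0.062     ]
br2 [0.4262074  0.34405001 0.056     ]
br1 [0.53876965 0.35577341 0.056     ]
```

Emit:
play_rows(
  steps=[0.3,0.25,0,0.7,0,0.3,0,0,0.8,0,0.3,0,0,0.8,0,0.3,0,0,0.7,0,0.3,0,0,0.35,0,-1,0,0,0,0,-1,0,0,0,0,-1,0,0,0,0,-1,0,0,0,0,-1,0,0,0,0],
)

```text
time: 42.65
position: [0.3878, 0.3011, 0.0375]
tool_rot: [0.707, 0.707, 0.001, 0.0]
ft_force: [-0.1, 0.1, -0.1]
grip_width: 0.0247
grip_force: 0.0
```

Emit:
play_rows(
  steps=[-1,0,0,0,0,-1,0,0,0,0,-1,0,0,-0.5,0,-1,0,0,-0.8,0,-1,0,0,-1,0,-1,0,0,-1,0,-1,0,0,-1,0,-1,0,0,-1,0,-1,0,0,-1,0,-1,0,0,-0.4,0],
)

```text
time: 43.65
position: [0.3885, 0.3014, 0.2401]
tool_rot: [0.707, 0.707, 0.002, 0.001]
ft_force: [0.0, 0.6, -3.6]
grip_width: 0.0149
grip_force: 29.9
```

Emit:
play_rows(
  steps=[-1,-0.99,0.46,0,0,-1,-0.99,0.46,0,0,-1,-0.99,0.46,0,0,-1,-0.99,0.46,0,0,-1,-0.99,0.46,0,0,-1,-0.99,0.46,0,0,-1,-0.99,0.46,0,0,-1,-0.99,0.46,0,0,-1,-0.99,0.46,0,0,-1,-0.99,0.46,0,0],
)

```text
time: 44.65
position: [0.5248, 0.0025, 0.2369]
tool_rot: [0.708, 0.707, -0.0, -0.001]
ft_force: [0.5, 0.3, -3.6]
grip_width: 0.0151
grip_force: 29.9
```

Emit:
play_rows(
  steps=[-1,-0.99,0.46,0,0,-1,-0.99,0.46,0,0,-1,-0.99,0.46,0,0,-1,-0.99,0.46,0,0,-1,0,0,0,0,-1,0,0,0.6,0,-1,0,0,0.6,0,-1,0,0,0.6,0,-1,0,0,0.4,0,-1,0,0,0,0],
)

```text
time: 45.65
position: [0.5782, -0.1141, 0.1693]
tool_rot: [0.707, 0.707, -0.001, -0.003]
ft_force: [-1.0, 0.3, -3.7]
grip_width: 0.0148
grip_force: 29.9
```

Emit:
play_rows(
  steps=[-1,0,0,0.3,0,-1,0,0,0.3,0,-1,0,0,0.2,0,-1,0,0,0.13,0,-1,0,0,0,0,-1,0,0,0,0,0.2,0,0,0,0,0.2,0,0,0,0,0.2,0,0,0,0,0.2,0,0,0,0],
)

```text
time: 46.65
position: [0.5805, -0.1153, 0.1442]
tool_rot: [0.707, 0.707, 0.0, 0.001]
ft_force: [-0.2, 0.9, -1.4]
grip_width: 0.0394
grip_force: 0.0
```

Emit:
play_rows(
  steps=[0.2,0,0,-0.5,0,0.2,0,0,-0.8,0,0.2,0,0,-1,0,0.2,0,0,-1,0,0.2,-1,0,-0.3,0,0.2,-1,0,0,0,0.2,-1,0,0,0,0.2,-1,0,0,0,0.2,-1,0,0,0,0.2,-1,0,0,0],
)

```text
time: 47.65
position: [0.5798, -0.2964, 0.252]
tool_rot: [0.707, 0.707, 0.0, 0.0]
ft_force: [0.2, -0.2, -0.1]
grip_width: 0.0521
grip_force: 0.0
```

Run:
```python
from h import *
print(robot.get_obs()['position'])
c=cam('scene'); a=c[0][130:260,210:350]; t=cam('top'); b=t[0][150:280,220:360]
im=np.hstack([cv2.resize(x,None,fx=2.8,fy=2.8,interpolation=2) for x in(a,b)])[:,:,::-1]; cv2.imwrite('pics/s6.png',im)
```

```text
[ 0.57984687 -0.29636499  0.25202728]
```

View pics/s6.png

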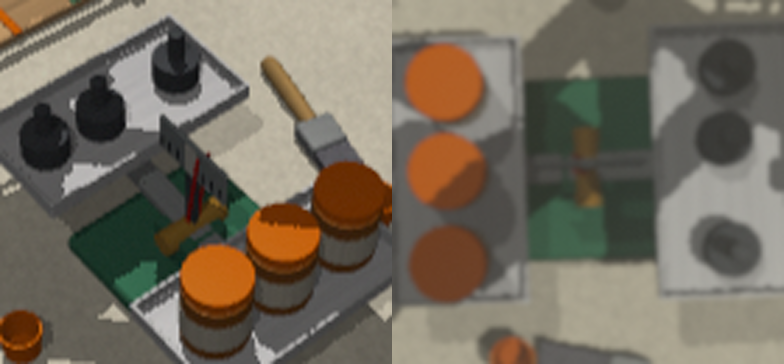

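The scene crop shows all three irons in the right pan, at (45,135), (100,110) and (177,65), with the pointer still tilted. I'll add a brass weight.

Emit:
play_rows(
  steps=[0.3,0.97,-0.23,0,0,0.3,0.97,-0.23,0,0,0.3,0.97,-0.23,0,0,0.3,0.97,-0.23,0,0,0.3,0.97,-0.23,0,0,0.3,0.97,-0.23,0,0,0.3,0.97,-0.23,0,0,0.3,0.97,-0.23,0,0,0.3,0.97,-0.23,0,0,0.3,0.97,-0.23,0,0],
)

```text
time: 48.75
position: [0.5104, -0.0021, 0.2521]
tool_rot: [0.707, 0.707, 0.0, -0.0]
ft_force: [0.9, 0.3, -0.8]
grip_width: 0.0564
grip_force: 0.0
```

Emit:
play_rows(
  steps=[0.3,0.97,-0.23,0,0,0.3,0.97,-0.23,0,0,0.3,0.97,-0.23,0,0,0.3,0.97,-0.23,0,0,0.3,0.97,-0.23,0,0,0.3,0.97,-0.23,0,0,0.3,0.97,-0.23,0,0,0.3,0.97,-0.23,0,0,0.3,0.97,-0.23,0,0,0.3,0.97,-0.23,0,0],
)

```text
time: 49.75
position: [0.4413, 0.2887, 0.2521]
tool_rot: [0.707, 0.707, 0.0, -0.0]
ft_force: [0.6, 0.2, -0.7]
grip_width: 0.0565
grip_force: 0.0
```

Emit:
play_rows(
  steps=[0.3,0.97,-0.23,0,0,0.3,0.97,-0.23,0,0,0.3,0,0,0,0,0.3,0,0,0.8,0,0.3,0,0,0.8,0,0.3,0,0,0.8,0,0.3,0,0,0.8,0,0.3,0,0,0.4,0,0.3,0,0,0,0,0.3,0,0,0,0],
)

```text
time: 50.75
position: [0.4292, 0.3454, 0.1445]
tool_rot: [0.708, 0.707, 0.0, 0.0]
ft_force: [0.7, 0.5, -0.2]
grip_width: 0.0566
grip_force: 0.0
```

Run:
```python
from h import *
print(robot.get_obs()['position'])
c=cam('scene')
m=cv2.inRange(cv2.cvtColor(c[0],cv2.COLOR_RGB2HSV),(12,90,40),(30,255,255))
n,l,s,ce=cv2.connectedComponentsWithStats(m)
for i in range(1,n):
    if s[i][0]>340 and s[i][1]>240 and 20<s[i][4]<400:
        ys,xs=np.where(l==i); k=ys<ys.min()+2; print(s[i],'top',xs[k].mean(),ys.min(),ray(c,(xs[k].mean(),ys.min()+2),.056))
print(proj(c,(.428,.342,.056)))
```

```text
[0.42915475 0.34535506 0.14451212]
[397 277  16  20 227] top 408.3333333333333 277 [0.42412374 0.34224333 0.056     ]
[366 307  16  19 236] top 375.9166666666667 307 [0.53988967 0.35419528 0.056     ]
[429 307  10  11  64] top 435.5 307 [0.42910614 0.43444183 0.056     ]
[404 328   8   8  35] top 406.6666666666667 328 [0.51912871 0.4320646  0.056     ]
[469 405   8  15  55] top 475.5 405 [0.52393448 0.63407337 0.056     ]
[407.09617295 279.77186802]
```

Emit:
play_rows(
  steps=[0.3,-0.05,0,0.8,0,0.3,0,0,0.8,0,0.3,0,0,0.8,0,0.3,0,0,0.8,0,0.3,0,0,0.5,0,0.3,0,0,0.17,0,-1,0,0,0,0,-1,0,0,0,0,-1,0,0,0,0,-1,0,0,0,0],
)

```text
time: 51.8
position: [0.4294, 0.3441, 0.0288]
tool_rot: [0.707, 0.707, 0.001, 0.0]
ft_force: [0.3, -0.6, -1.1]
grip_width: 0.0323
grip_force: 0.0
```

Emit:
play_rows(
  steps=[-1,0,0,0,0,-1,0,0,0,0,-1,0,0,-0.5,0,-1,0,0,-0.8,0,-1,0,0,-1,0,-1,0,0,-1,0,-1,0,0,-1,0,-1,0,0,-1,0,-1,0,0,-1,0,-1,0,0,-0.7,0],
)

```text
time: 52.8
position: [0.4288, 0.3438, 0.2396]
tool_rot: [0.707, 0.707, 0.001, 0.0]
ft_force: [1.2, -0.4, -2.5]
grip_width: 0.0133
grip_force: 30.0
```

Emit:
play_rows(
  steps=[-1,-1,0.22,0,0,-1,-1,0.22,0,0,-1,-1,0.22,0,0,-1,-1,0.22,0,0,-1,-1,0.22,0,0,-1,-1,0.22,0,0,-1,-1,0.22,0,0,-1,-1,0.22,0,0,-1,-1,0.22,0,0,-1,-1,0.22,0,0],
)

```text
time: 53.8
position: [0.4939, 0.0426, 0.2374]
tool_rot: [0.707, 0.707, -0.0, -0.001]
ft_force: [-0.4, -0.8, -3.3]
grip_width: 0.0134
grip_force: 30.0
```

Emit:
play_rows(
  steps=[-1,-1,0.22,0,0,-1,-1,0.22,0,0,-1,-1,0.22,0,0,-1,-1,0.22,0,0,-1,-1,0.22,0,0,-1,-1,0.22,0,0,-1,0,0,0,0,-1,0,0,0.6,0,-1,0,0,0.6,0,-1,0,0,0,0],
)

```text
time: 54.8
position: [0.5312, -0.1346, 0.1992]
tool_rot: [0.707, 0.707, -0.001, -0.004]
ft_force: [-0.4, -0.6, -2.0]
grip_width: 0.0129
grip_force: 30.0
```

Emit:
play_rows(
  steps=[-1,0,0,0.5,0,-1,0,0,0.5,0,-1,0,0,0.5,0,-1,0,0,0.4,0,-1,0,0,0.3,0,-1,0,0,0.2,0,-1,0,0,0.1,0,-1,0,0,0,0,-0.2,0,0,0,0,-0.2,0,0,0,0],
)

```text
time: 55.8
position: [0.5347, -0.1368, 0.1275]
tool_rot: [0.707, 0.707, 0.0, 0.001]
ft_force: [0.2, -0.9, 0.4]
grip_width: 0.0222
grip_force: 0.0
```

Emit:
play_rows(
  steps=[-0.2,0,0,0,0,-0.2,0,0,0,0,-0.2,0,0,-0.5,0,-0.2,0,0,-0.8,0,-0.2,0,0,-1,0,-0.2,0,0,-1,0,-0.2,0,0,-1,0,-0.2,0,0,-0.5,0,-0.2,-1,0,0,0,-0.2,-1,0,0,0],
)

```text
time: 56.8
position: [0.5343, -0.1965, 0.2722]
tool_rot: [0.707, 0.707, 0.0, 0.001]
ft_force: [0.2, -1.2, 0.3]
grip_width: 0.035
grip_force: 0.0
```

Emit:
play_rows(
  steps=[0.2,-1,0,0,0,0.2,-1,0,0,0,0.2,-1,0,0,0,0.2,-1,0,0,0,0.2,0,0,0,0,0.2,0,0,0,0,0.2,0,0,0,0,0.2,0,0,0,0,0.2,0,0,0,0,0.2,0,0,0,0],
)

```text
time: 57.8
position: [0.5339, -0.3156, 0.271]
tool_rot: [0.707, 0.707, 0.0, 0.0]
ft_force: [-0.7, -0.7, -0.1]
grip_width: 0.0521
grip_force: 0.0
```

Run:
```python
from h import *
print(robot.get_obs()['position'])
c=cam('scene'); a=c[0][120:260,210:350]; b=c[0][165:221,262:290+10]
im=np.hstack([cv2.resize(a,(560,560),interpolation=2),cv2.resize(b,None,fx=6.2,fy=6.2,interpolation=2)[:560,:240] if 0 else np.vstack([cv2.resize(b,None,fx=6,fy=6,interpolation=2),np.zeros((560-336,228,3),np.uint8)])])[:,:,::-1]; cv2.imwrite('pics/s7.png',im)
```

```text
[ 0.53386352 -0.3155588   0.2710126 ]
```

View pics/s7.png

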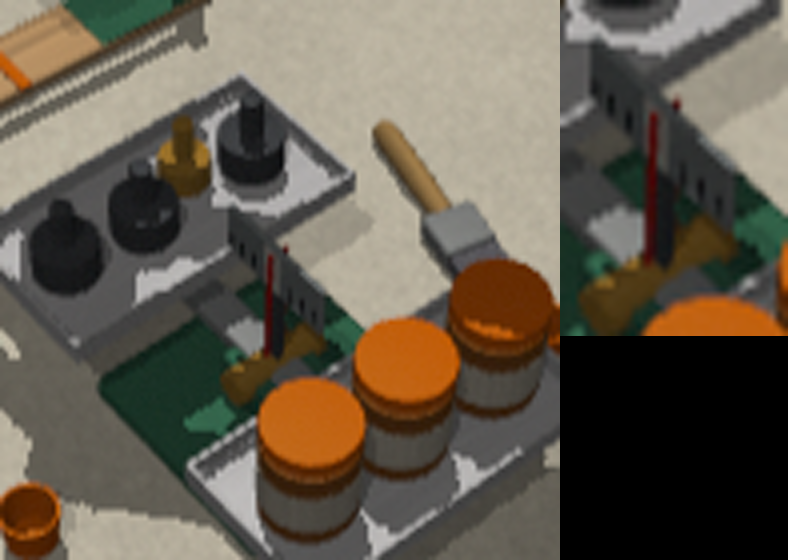

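Run:
```python
from h import *
c=cam('scene')
h=cv2.cvtColor(c[0],cv2.COLOR_RGB2HSV)
m=(cv2.inRange(h,(0,130,40),(6,255,255))|cv2.inRange(h,(165,130,40),(180,255,255)))
ys,xs=np.where(m[170:215,265:300]>0); 
for y in sorted(set(ys)): print(y+170,(xs[ys==y]+265).tolist(),end=' ')
print()
e=np.array([.9991,.042]);n=np.array([-.042,.9991]);b=np.array([.5565,-.0025])
for dx in(0,.01,.02):
  for dy,z in((0,.1),(0,.165),(-.01,.165),(.01,.165),(.065*.1,.165)):
    p=b+e*dx+n*dy; print(dx,dy,z,proj(c,(p[0],p[1],z)).round(1))
```

```text
182 [281] 184 [277] 185 [277] 186 [277] 187 [277] 188 [277] 189 [277] 190 [277] 191 [277] 192 [277] 193 [276, 277] 194 [276, 277] 195 [276, 277] 196 [276, 277] 197 [276, 277] 198 [276, 277] 199 [276, 277] 200 [276, 277] 201 [276, 277] 202 [276, 277] 203 [276, 277] 204 [276, 277] 205 [276, 277] 206 [276, 277] 207 [276, 277] 208 [276] 
0 0 0.1 [277.8 200. ]
0 0 0.165 [278.2 183.6]
0 -0.01 0.165 [275.6 181.1]
0 0.01 0.165 [280.8 186.1]
0 0.006500000000000001 0.165 [279.9 185.3]
0.01 0 0.1 [274.7 201.9]
0.01 0 0.165 [275.  185.6]
0.01 -0.01 0.165 [272.4 183.1]
0.01 0.01 0.165 [277.6 188.1]
0.01 0.006500000000000001 0.165 [276.6 187.2]
0.02 0 0.1 [271.6 203.9]
0.02 0 0.165 [271.7 187.6]
0.02 -0.01 0.165 [269.2 185. ]
0.02 0.01 0.165 [274.3 190.1]
0.02 0.006500000000000001 0.165 [273.4 189.2]
```

The pointer (crop x≈265–270, y 255–350) is almost upright, an estimated tilt under 0.03 rad, so the beam is level. The brass weight is at crop (183,155) among the irons. Now the hanger.

Emit:
play_rows(
  steps=[0.2,0,0,0,1,0.2,0,0,0,1,0.2,0,0,0,1,0.2,0,0,0,1,0.2,0,0,0,1,0.2,0,0,0,1,0.2,0,0,0,1,0.2,0,0,0,1,0.2,0,0,0,1,0.2,0,0,0,1],
)

```text
time: 58.9
position: [0.5337, -0.3162, 0.2709]
tool_rot: [0.96, 0.279, -0.0, 0.0]
ft_force: [0.0, 0.6, 0.2]
grip_width: 0.0523
grip_force: 0.0
```

Emit:
play_rows(
  steps=[0.2,0,0,0,1,0.2,0,0,0,1,0.2,0,0,0,1,0.2,0,0,0,1,0.2,0,0,0,1,0.2,0,0,0,0.7,0.2,-0.1,-1,0,0,0.2,-0.1,-1,0,0,0.2,-0.1,-1,0,0,0.2,-0.1,-1,0,0],
)

```text
time: 59.9
position: [0.5215, -0.1952, 0.2709]
tool_rot: [1.0, -0.0, 0.0, -0.0]
ft_force: [0.3, 0.1, -0.2]
grip_width: 0.0523
grip_force: 0.0
```

Emit:
play_rows(
  steps=[0.2,0,-1,0,0,0.2,0,-1,0,0,0.2,0,-1,0,0,0.2,0,-1,0,0,0.2,0,-1,0,0,0.2,0,-1,0,0,0.2,0,-1,0,0,0.2,0,-1,0,0,0.2,0,-1,0,0,0.2,0,-1,0,0],
)

```text
time: 60.9
position: [0.5217, 0.105, 0.271]
tool_rot: [1.0, -0.0, 0.0, -0.0]
ft_force: [0.5, -0.4, 0.6]
grip_width: 0.0524
grip_force: 0.0
```

Emit:
play_rows(
  steps=[0.2,0,-1,0,0,0.2,0,-1,0,0,0.2,0,-1,0,0,0.2,0,-1,0,0,0.2,0,-1,0,0,0.2,0,-0.8,0,0,0.2,0,-0.8,0,0,0.2,0,-0.8,0,0,0.2,0,-0.8,0,0,0.2,0,0,0,0],
)

```text
time: 61.9
position: [0.5215, 0.3524, 0.2708]
tool_rot: [1.0, 0.002, 0.0, -0.001]
ft_force: [0.3, -1.0, -0.3]
grip_width: 0.0525
grip_force: 0.0
```

Run:
```python
from h import *
o=robot.get_obs();print(o['position'],o['tool_rot'])
c=cam('scene')
m=cv2.inRange(cv2.cvtColor(c[0],cv2.COLOR_RGB2HSV),(105,120,40),(125,255,255))
for ce,st in blobs(c,(105,120,40),(125,255,255),60): print(ce,st)
for p in [(.5375,.444,.165),(.5035,.444,.165),(.5205,.444,.165)]: print(proj(c,p).round(1))
save(c,'s8.png',(370,270,470,370),5)
```

```text
[0.52151487 0.352445   0.270778  ] [ 9.99998532e-01  1.52499782e-03  3.13297491e-04 -7.16224106e-04]
[379.6, 5.1] [364, 0, 26, 16, 232]
[400.9, 3.9] [394, 0, 16, 11, 109]
[418.7, 322.4] [403, 308, 29, 32, 405]
[315.5, 404.8] [273, 380, 81, 40, 1495]
[416.  317.6]
[427.7 308.6]
[421.9 313. ]
```

View pics/s8.png

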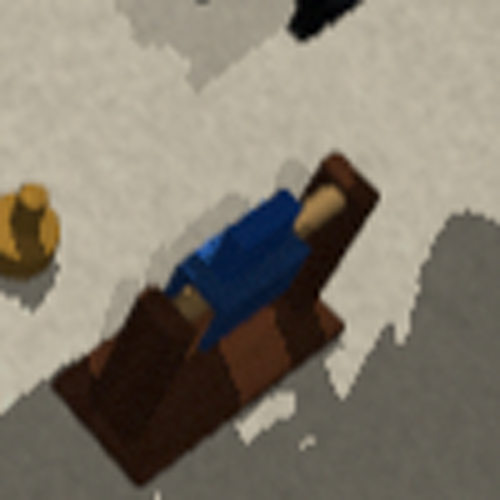

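The hanger sits on the stand bar with its block top near crop (255,215), matching my estimate. Descending to grip it.

Emit:
play_rows(
  steps=[0.2,0,-0.77,0,0,0.2,0,-0.77,0,0,0.2,0,-0.77,0,0,0.2,0,-0.76,0,0,0.2,0,0,0,0,0.2,0,0,0.8,0,0.2,0,0,0.8,0,0.2,0,0,0.8,0,0.2,0,0,0.8,0,0.2,0,0,0,0],
)

```text
time: 62.95
position: [0.5197, 0.4384, 0.171]
tool_rot: [1.0, -0.001, -0.004, 0.003]
ft_force: [-0.7, 0.1, -0.5]
grip_width: 0.0524
grip_force: 0.0
```

Emit:
play_rows(
  steps=[0.2,0,0,0.6,0,0.2,0,0,0.5,0,0.2,0,0,0.3,0,0.2,0,0,0,0,-1,0,0,0,0,-1,0,0,0,0,-1,0,0,0,0,-1,0,0,0,0,-1,0,0,0,0,-1,0,0,0,0],
)

```text
time: 63.95
position: [0.522, 0.4422, 0.1331]
tool_rot: [1.0, -0.0, 0.0, -0.0]
ft_force: [0.2, 0.5, 0.2]
grip_width: 0.0126
grip_force: 1.3
```

Emit:
play_rows(
  steps=[-1,0,0,0,0,-1,0,0,-0.3,0,-1,0,0,-0.6,0,-1,0,0,-0.8,0,-1,0,0,-0.8,0,-1,0,0,-0.8,0,-1,0,0,-0.8,0,-1,0,0,-0.8,0,-1,0,0,-0.8,0,-1,0,0,0,0],
)

```text
time: 64.95
position: [0.5237, 0.4428, 0.3086]
tool_rot: [1.0, -0.0, 0.004, -0.002]
ft_force: [1.3, 1.1, -1.0]
grip_width: 0.0117
grip_force: 30.0
```

Run:
```python
from h import *
o=robot.get_obs();print(o['position'],o['tool_rot'])
c=cam('scene'); save(c,'s9.png',(330,220,470,340),4)
```

```text
[0.52368119 0.44281681 0.3085886 ] [ 9.99990135e-01 -5.72855095e-05  3.86346818e-03 -2.19094448e-03]
```

View pics/s9.png

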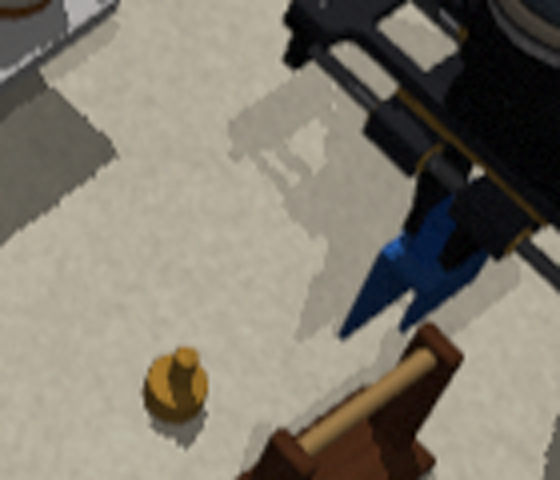

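The hanger is lifted clear in the gripper, at crop (430,270), and the stand bar is empty. That picture was my 15th, one over the limit of 14, so from here on I'll check by measurement only. Carrying it to the rail.

Emit:
play_rows(
  steps=[-1,-0.11,0.97,0,0,-1,-0.11,0.97,0,0,-1,-0.11,0.97,0,0,-1,-0.11,0.97,0,0,-1,-0.11,0.97,0,0,-1,-0.11,0.97,0,0,-1,-0.11,0.97,0,0,-1,-0.11,0.97,0,0,-1,-0.11,0.97,0,0,-1,-0.11,0.97,0,0],
)

```text
time: 66.0
position: [0.4872, 0.1495, 0.302]
tool_rot: [1.0, -0.0, -0.002, 0.0]
ft_force: [0.3, -0.5, -1.9]
grip_width: 0.0117
grip_force: 30.0
```

Emit:
play_rows(
  steps=[-1,-0.11,0.97,0,0,-1,-0.11,0.97,0,0,-1,-0.11,0.97,0,0,-1,-0.11,0.97,0,0,-1,-0.11,0.97,0,0,-1,-0.11,0.97,0,0,-1,-0.11,0.97,0,0,-1,-0.11,0.97,0,0,-1,-0.11,0.97,0,0,-1,-0.11,0.97,0,0],
)

```text
time: 67.0
position: [0.4543, -0.1407, 0.3022]
tool_rot: [1.0, -0.0, -0.002, -0.001]
ft_force: [-0.2, 0.3, -1.2]
grip_width: 0.0118
grip_force: 30.0
```

Emit:
play_rows(
  steps=[-1,-0.11,0.97,0,0,-1,-0.11,0.97,0,0,-1,-0.11,0.97,0,0,-1,-0.11,0.97,0,0,-1,-0.11,0.97,0,0,-1,-0.11,0.97,0,0,-1,-0.11,0.97,0,0,-1,-0.11,0.97,0,0,-1,0,0,0,-0.19,-1,0,0,0,0],
)

```text
time: 68.0
position: [0.4283, -0.3724, 0.3019]
tool_rot: [1.0, 0.009, -0.001, -0.002]
ft_force: [0.2, 0.1, -1.9]
grip_width: 0.012
grip_force: 30.0
```

Emit:
play_rows(
  steps=[-1,0,0,0,0,-1,0,0,0,0,-1,0,0,0,0,-1,0,0,0,0,-1,0,0,0,0,-1,0,0,0,0,-1,0,0,0,0,-1,0,0,0,0,-1,0,0,0,0,-1,0,0,0,0],
)

```text
time: 69.0
position: [0.4293, -0.373, 0.3038]
tool_rot: [1.0, 0.009, -0.0, -0.0]
ft_force: [0.1, -0.8, -0.4]
grip_width: 0.0118
grip_force: 30.0
```

Run:
```python
from h import *
o=robot.get_obs();print(o['position'],o['tool_rot'])
c=cam('scene');t=cam('top')
# bar profile in scene and top: rows of green/grey bar found by orange ring & green bar pixels
for n,k in(('scene',c),('top',t)):
    print(n,'orange',[b for b in blobs(k,(5,130,90),(16,255,255),3) if proj(k,(.536,-.373,.12))[0]-40<b[0][0]<proj(k,(.536,-.373,.12))[0]+40 and abs(b[0][1]-proj(k,(.536,-.373,.12))[1])<40])
    print('pred ring',proj(k,(.5361,-.3732,.118)).round(1))
    print('green',[b for b in blobs(k,(50,60,30),(90,255,255),25) if b[1][0]>400 or n=='scene'])
    for x in (.40,.43,.46): print(x,proj(k,(x,-.3732-.019*(.536-x),.115)).round(1))
    print('blue',[b for b in blobs(k,(105,120,40),(125,255,255),30)])
```

```text
[ 0.42926902 -0.37303098  0.30382015] [ 9.99956187e-01  9.36075217e-03 -9.56196124e-06 -2.96071395e-05]
scene orange [([207.7, 109.5], [206, 108, 4, 4, 11]), ([176.1, 122.1], [173, 119, 7, 7, 26]), ([211.0, 135.6], [204, 130, 14, 13, 69])]
pred ring [206.7 109.3]
green [([240.9, 93.5], [229, 87, 24, 14, 84]), ([241.4, 119.9], [226, 110, 32, 21, 333]), ([273.0, 193.9], [269, 190, 7, 10, 40]), ([293.1, 203.8], [285, 194, 16, 19, 120]), ([254.5, 218.1], [235, 199, 44, 42, 830])]
0.4 [245.7  91.3]
0.43 [237.4  95.3]
0.46 [228.9  99.4]
blue [([379.5, 5.1], [364, 0, 26, 16, 229]), ([234.6, 51.7], [227, 31, 20, 38, 399]), ([315.4, 404.8], [273, 380, 81, 40, 1498])]
top orange [([429.6, 219.8], [419, 218, 23, 5, 103]), ([447.3, 219.5], [446, 218, 4, 4, 14])]
pred ring [447.3 219.6]
green [([431.4, 263.3], [421, 249, 21, 31, 612]), ([448.3, 269.2], [447, 252, 4, 35, 103])]
0.4 [447.6 277.7]
0.43 [447.4 264.9]
0.46 [447.2 252.1]
blue [([81.7, 96.6], [32, 58, 104, 78, 5268])]
```

Emit:
play_rows(
  steps=[-1,0,0.09,0.5,0,-1,0,0,0.7,0,-1,0,0,0.7,0,-1,0,0,0.6,0,-1,0,0,0.5,0,-1,0,0,0.4,0,-1,0,0,0.4,0,-1,0,0,0.3,0,-1,0,0,0,0,-1,0,0,0,0],
)

```text
time: 70.1
position: [0.4295, -0.3759, 0.181]
tool_rot: [1.0, 0.009, 0.0, 0.0]
ft_force: [0.4, 0.2, -1.3]
grip_width: 0.0115
grip_force: 30.0
```

Run:
```python
from h import *
o=robot.get_obs();print(o['position'],o['ft_force'],o['moment'])
t=cam('top');c=cam('scene')
p=o['position']
for n,k in(('t',t),('s',c)):
    print(n,[b for b in blobs(k,(105,120,40),(125,255,255),15)], proj(k,(p[0],p[1],p[2]-.016)).round(1))
    print('green',[b for b in blobs(k,(50,60,30),(90,255,255),15)])
```

```text
[ 0.42952311 -0.37592045  0.18099894] [ 0.37802715  0.19181296 -1.2681045 ] [ 0.08007102  0.0436883  -0.01380545]
t [([81.6, 96.6], [32, 58, 104, 78, 5265])] [457.3 267.6]
green [([281.7, 186.7], [268, 179, 29, 18, 441]), ([296.8, 200.8], [295, 199, 5, 4, 16]), ([297.3, 216.9], [296, 215, 4, 5, 17]), ([277.8, 224.9], [269, 216, 22, 18, 276]), ([429.2, 262.5], [421, 249, 21, 30, 355])]
s [([236.8, 84.5], [229, 68, 19, 28, 274]), ([315.5, 404.8], [273, 380, 81, 40, 1495])] [236.5  81.6]
green [([240.0, 94.2], [229, 87, 24, 15, 80]), ([241.5, 119.9], [226, 110, 32, 21, 333]), ([273.0, 193.9], [269, 190, 7, 10, 40]), ([293.1, 203.9], [285, 194, 16, 19, 119]), ([254.5, 218.1], [235, 199, 44, 41, 829])]
```

Emit:
play_rows(
  steps=[-1,0,0,0.2,0,-1,0,0,0.2,0,-1,0,0,0.2,0,-1,0,0,0.2,0,-1,0,0,0.2,0,-1,0,0,0.2,0,-1,0,0,0.2,0,-1,0,0,0,0,-1,0,0,0,0,-1,0,0,0,0],
)

```text
time: 71.2
position: [0.4295, -0.3759, 0.1391]
tool_rot: [1.0, 0.009, 0.0, 0.0]
ft_force: [0.3, -0.4, -0.9]
grip_width: 0.0118
grip_force: 30.0
```

Emit:
play_rows(
  steps=[-1,0,0,0.08,0,-1,0,0,0.05,0,-1,0,0,0,0,-1,0,0,0,0,-1,0,0,0,0,-1,0,0,0,0,-1,0,0,0,0,-1,0,0,0,0,-1,0,0,0,0,-1,0,0,0,0],
)

```text
time: 72.2
position: [0.4293, -0.3757, 0.135]
tool_rot: [1.0, 0.009, 0.0, 0.0]
ft_force: [-0.2, 0.8, -1.4]
grip_width: 0.0118
grip_force: 30.0
```

Emit:
play_rows(
  steps=[-1,0,0,0.05,0,-0.6,0,0,0,0,-0.4,0,0,0,0,-0.4,0,0,0,0,-0.4,0,0,0,0,-0.4,0,0,0,0,-0.4,0,0,0,0,-0.4,0,0,0,0,-0.4,0,0,0,0,-0.4,0,0,0,0],
)

```text
time: 73.2
position: [0.4293, -0.3757, 0.1334]
tool_rot: [1.0, 0.009, -0.0, -0.0]
ft_force: [-0.6, -0.3, 0.2]
grip_width: 0.0265
grip_force: 0.0
```

Run:
```python
from h import *
o=robot.get_obs();print(o['position'],o['ft_force'],o['grip_width'])
c=cam('scene')
print([b for b in blobs(c,(105,120,40),(125,255,255),15)])
for x in(.4045,.4295,.4545): print([proj(c,(x,-.3753+dy,z)).round(1).tolist() for dy,z in((.014,.127),(.014,.087),(-.014,.127))])
```

```text
[ 0.42932432 -0.37569045  0.13344857] [-0.55850445 -0.33652566  0.20754436] 0.026452521474309345
[([237.0, 98.6], [230, 83, 19, 30, 243]), ([315.5, 404.8], [273, 380, 81, 40, 1495])]
[[247.1, 91.4], [247.5, 101.8], [241.7, 86.2]]
[[240.0, 94.7], [240.5, 105.1], [234.6, 89.5]]
[[232.8, 98.1], [233.5, 108.5], [227.5, 92.8]]
```

Emit:
play_rows(
  steps=[-1,0,0,0,0,-1,0,0,0,0,-1,0,0,0,0,-1,0,0,0,0,-1,0,0,0,0,-1,0.2,0,0,0,-1,0.2,0,0,0,-1,0.2,0,0,0,-1,0.2,0,0,0,-1,0.2,0,0,0],
  grip_force=12,
)

```text
time: 74.25
position: [0.4599, -0.3751, 0.1335]
tool_rot: [1.0, 0.01, -0.0, 0.0]
ft_force: [-1.5, 0.7, 1.3]
grip_width: 0.0121
grip_force: 12.0
```

Emit:
play_rows(
  steps=[-1,0.3,0,0,0,-1,0.3,0,0,0,-1,0.3,0,0,0,-1,0.3,0,0,0,-1,0.3,0,0,0,-1,0.3,0,0,0,-1,0.3,0,0,0,-1,0.3,0,0,0,-1,0.15,0,0,0,-1,0,0,0,0],
)

```text
time: 75.25
position: [0.5373, -0.3738, 0.1335]
tool_rot: [1.0, 0.01, 0.001, 0.0]
ft_force: [0.3, 0.6, 0.2]
grip_width: 0.0117
grip_force: 12.0
```

Run:
```python
from h import *
o=robot.get_obs();print(o['position'],o['ft_force'],o['grip_width'])
c=cam('scene')
print([b for b in blobs(c,(105,120,40),(125,255,255),15)])
for x in(.511,.536,.561): print([proj(c,(x,-.3735+dy,z)).round(1).tolist() for dy,z in((.014,.127),(.014,.087),(-.014,.127))])
```

```text
[ 0.53728392 -0.37375268  0.13350216] [0.31225328 0.624103   0.16283896] 0.011694333760146437
[([207.2, 115.0], [198, 97, 20, 32, 316]), ([315.5, 404.8], [273, 380, 81, 40, 1496])]
[[216.5, 106.1], [217.6, 116.5], [211.3, 100.7]]
[[209.0, 109.6], [210.3, 120.0], [203.8, 104.1]]
[[201.4, 113.1], [202.8, 123.5], [196.2, 107.6]]
```

Emit:
play_rows(
  steps=[-0.6,0,0,0,0,-0.3,0,0,0,0,-0.1,0,0,0,0,-0.1,0,0,0,0,-0.1,0,0,0,0,-0.1,0,0,-0.4,0,-0.1,0,0,-0.8,0,-0.1,0,0,-1,0,-0.1,0,0,-1,0,-0.1,0,0,-1,0],
)

```text
time: 76.3
position: [0.5358, -0.3737, 0.2617]
tool_rot: [1.0, 0.009, 0.0, 0.0]
ft_force: [-0.2, -0.4, -0.2]
grip_width: 0.0393
grip_force: 0.0
```

Emit:
play_rows(
  steps=[0,-1,0.5,0,0,0,-1,0.5,0,0,0,-1,0.5,0,0,0,-1,0.5,0,0,0,-1,0.5,0,0,0,-1,0.5,0,0,0,0,1,0,0,0,0,1,0,0,0,0,1,0,0,0,0,0,0,0],
)

```text
time: 77.3
position: [0.3587, -0.5613, 0.2603]
tool_rot: [1.0, 0.008, 0.001, 0.002]
ft_force: [0.5, -0.2, 0.1]
grip_width: 0.0438
grip_force: 0.0
```

Run:
```python
from h import *
o=robot.get_obs();print(o['position'],o['ft_force'])
t=cam('top');c=cam('scene')
for n,k in(('t',t),('s',c)):
  print(n,'blue',[b for b in blobs(k,(105,120,40),(125,255,255),15)])
  print('orange',[b for b in blobs(k,(5,130,90),(16,255,255),5) if abs(b[0][0]-proj(k,(.536,-.373,.0))[0])<30 and abs(b[0][1]-proj(k,(.536,-.373,.0))[1])<30])
b=[b for b in blobs(t,(105,120,40),(125,255,255),15) if b[0][0]>400]
for q in b:
  s=q[1]; print('x ends', [ray(t,(q[0][0],v-.5),z)[0].round(4) for v in(s[1],s[1]+s[3]) for z in(.127,.165)])
print('pred blk top ends',[proj(t,(x,-.3735,z)).round(1).tolist() for x,z in((.519,.165),(.553,.165),(.511,.127),(.561,.127))])
print('jars',[(ray(t,b[0],.18).round(3).tolist(),b[1]) for b in blobs(t,(5,150,60),(14,255,255),200)])
h=cv2.cvtColor(c[0],cv2.COLOR_RGB2HSV)
m=(cv2.inRange(h,(0,130,40),(6,255,255))|cv2.inRange(h,(165,130,40),(180,255,255)))
ys,xs=np.where(m[175:215,265:300]>0); print('pointer',[(y+175,(xs[ys==y]+265).tolist()) for y in sorted(set(ys))][::4])
```

```text
[ 0.35866272 -0.56132527  0.2603043 ] [ 0.51788691 -0.21584887  0.08001929]
t blue [([81.7, 96.6], [32, 58, 104, 78, 5267]), ([455.5, 220.1], [454, 214, 4, 14, 53])]
orange [([428.6, 219.9], [420, 218, 17, 5, 57])]
s blue [([207.8, 111.2], [198, 94, 21, 35, 436]), ([315.4, 404.8], [273, 380, 81, 40, 1495])]
orange [([210.7, 135.4], [204, 130, 14, 12, 66])]
x ends [np.float64(0.5504), np.float64(0.5493), np.float64(0.518), np.float64(0.5182)]
pred blk top ends [[456.4, 227.1], [456.4, 211.9], [449.0, 230.4], [449.1, 208.8]]
jars [([0.799, -0.445, 0.18], [462, 84, 63, 38, 1071]), ([0.705, 0.261, 0.18], [154, 123, 30, 28, 452]), ([0.618, 0.113, 0.18], [224, 165, 28, 28, 594]), ([0.547, 0.11, 0.18], [225, 197, 28, 28, 584]), ([0.511, 0.372, 0.18], [109, 203, 20, 45, 454]), ([0.475, 0.108, 0.18], [226, 231, 27, 27, 578])]
pointer [(np.int64(181), [281]), (np.int64(186), [277]), (np.int64(190), [277]), (np.int64(194), [276, 277]), (np.int64(198), [276, 277]), (np.int64(202), [276, 277]), (np.int64(206), [276, 277])]
```

```bash
python3 -c "
from rig import robot
print(robot.hand_in())"
```

```text
the job is handed in; nothing more can be done
None
```

The job is handed in at about 77 s (no verdict was returned): three jars stand upright in the left pan, three irons and one brass hold the beam level (about 0.02 rad by the pointer), and the ticket hangs about 2 mm from the ring; I viewed 15 pictures, one over the limit of 14.

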